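# Slide the loading board into its notches and press the lever

## Robot

A 6-joint arm with a two-finger parallel gripper is mounted at the origin on the work surface. World frame = base frame: x ahead of the robot, y to its left, z up, the work surface at z = 0. Lengths are in m, angles in degrees, forces in N, time in s.
With the tool pointing down it reaches from about 0.4 to 0.825 m from the base axis. Payload 7 kg.
Tool frame: the origin (TCP) lies between the finger pads; the fingertips stand 11 mm ahead of it and the grasp point (between the pads) lies 8 mm behind it (r.tcp_to_tips is the distance from the TCP to the fingertips, in m); x points along the fingers, y is the direction in which the jaws open and shut, and the axes are right-handed (so a half turn about x gives the same grasp; the last joint's range is limited). The gripper opens to 88 mm and grips with 3 to 60 N. Pads are 19 mm wide; open, the fingers measure 130 mm over their backs; the gripper's body (78 mm by 193 mm) begins 47 mm behind the grasp point.
Start: joints at [-57.233, 20.546, 0.682, 0, -70.136, -16.507], TCP at [0.189, -0.648, 0.208] pointing down, gripper open.
Joint ranges: [-176.03, 176.03], [-82.01, 121.73], [-58.28, 71.71], [-173.87, 95.51], [-174.79, -0.11], [-173.66, 173.66]. Speed limits (degrees/s): [136.94, 136.94, 172.46, 180, 180, 180].

## Interface

Orientations are given as [roll, pitch, yaw] about the fixed x, y, z axes, in that order (R = Rz(yaw) Ry(pitch) Rx(roll)).
In Python, from plant import r gives the robot as it stands.
- The arm moves only by the tool arm_command, never from a script. Its argument "plan" is a list of rows, each an object of numbers: "dx", "dy", "dz": the shift along the tool's x, y, z each as a share of 0.02 m, from -1 to 1; "wx", "wy", "wz": the turn, a rotation vector about the tool's x, y, z each as a share of 0.08 rad, from -1 to 1. In form: [{"dx": .., "dy": .., "dz": .., "wx": .., "wy": .., "wz": ..}, ...]. A call has 1 to 20 rows; each row shifts and turns the pose as measured when the row begins, along the tool's axes as they then stand; what a row does not reach is not made up. A row lasts 1/12 s, in which the tool goes at most 41.7 mm and 7.16 degrees, less where a joint would pass 70% of its speed; a pose out of reach is approached as far as the arm can. A call with a number of a shift or a turn outside -1 to 1 is refused whole. A call with a gripper value outside its range is refused whole. "fingers" is the closure, from -1 (fully open) to 1 (shut), so that 0 is half open, set as the call begins (left out, the last holds). The fingers move at their own pace and stop on an object; "force" is the grip in N (left out, the last holds). Time passes only in rows, so rows that do not move let the fingers close. It gives the time, the measured TCP pose, the force and the opening at its end, in the units of the state.
- r.get_state(): the state, without advancing time (a new reading comes with each control period).
- r.capture(name): name is "scene" or "top" or "wrist"; returns (picture, depth): 384x512x3 uint8, red, green, blue; 384x512 float32, m along the optical axis (not along the pixel's ray), 0 where there is no reading.
- r.camera_model(name): a dict with "vertical_fov" (degrees; the focal length in pixels is half the picture's height over the tangent of half this angle, whatever the lens; pixels are square), "cx", "cy" (the principal point, pixels), "R" (3x3) and "t" (3): a world point X has camera coordinates R X + t. Camera axes: x right, y down, z forward; pixel columns grow to the right and rows downward; lengths in m; the calibration is good to about 2 mm. A picture is of the moment at which its call begins: read the wrist's pose just before it. camera_model takes no time and is no camera call; for the wrist camera it gives the pose at the moment of the call.
- r.close_job(): hands the job in, once; it reports no verdict.
Trained networks look in the newest picture that a camera, given by its name, has taken for a name from the list of things; names that differ only in an ending like _2 or _b are one class to them, and where a whole thing is asked for, a point or a joint stands for the part that bears it (a point fixed in the world has none). Each returns a list of dicts, best first, with "score" (0 to 1); they miss things now and then, are a little off and sometimes report something else, mostly with a low value. They report only what shows in the picture. A call takes as long as a camera call. They do not tell look-alikes from the thing itself.
- r.cut_out(camera, query): "mask" (384x512 bool, what is visible of it) and "bbox" ([left, top, width, height] in pixels, round what is visible of it).
- r.spot_point(camera, query): "centre" ([column, row] in pixels: a listed point, or the origin of a listed thing).
The state is a dict: "time_s": time; "joints": joint angles; "qd": joint speeds; "joint_torque": joint torques, N m; "tcp_pos": TCP position; "eef_rot": TCP orientation; "contact_force": force on the tool from outside, world axes, zero at the start; "moment": the same for the moment, N m; "gripper_width": finger opening in m.
Only numpy, scipy, OpenCV 4.12 (cv2) and the standard library are available. Lean on these libraries where they do the work, as an engineer would, in place of code of your own. Each camera call takes 0.05 s, during which the arm holds its last target.

## Task

Push the walnut loading board along the press's rails, towards the press head, until it drops into its locating notches and lies flat on the rails; slide it, do not lift it off the rails. Then press the spring-loaded lever all the way down to its stop and finish while still holding it down with the fingers. Leave the ring, the drum and the mallet where they are.

Things in the scene. Friction and masses are not known exactly. Their poses are not given: they have to be found in the camera images.
- press: Fixed grey cast-iron hand press, base plate 180 x 360 mm. Origin: on the work surface under the middle of the board's seated place; z up, +y along the rails in the push direction. Rails: y -225 to +120 mm, 20 mm wide, centred on x +-32 mm, tops 45 mm up; guide lips outside them (|x| 41.5 to 47.5) rise to 52 mm. Each rail has notches 20 mm long, 10 mm deep at y -55 and +55.
- rail_entry (a point): Midway between the rails' rear (-y) ends, at rail-top height: 225 mm short of the middle of the seated place, 135 mm short of the seated board's rear end face. Between the rails is open down to the 14 mm thick base plate.
- head (a point): Top middle of the press head over the rails, 250 mm up, at x 0, y 60 mm of the press. In the press's frame the head spans x -35 to 115, y 30 to 90 mm, 165 to 250 mm up; column x 65 to 115, y 25 to 95 mm. The 18 mm round ram stands out to 285 mm above; its lower face is 119 mm up, going down to 89 mm as the lever reaches its stop.
- board: Loose walnut board, 0.25 to 0.5 kg, 80 (x) x 180 (y) mm, axes as the press's. Origin: centre of the plane under its two 16 mm wide cross cleats (y +-55 mm, 8 mm tall); plate z 8 to 20. Starts riding: origin 45 mm up, 60 to 90 mm short (-y). Seated: origin 37 mm up at the press's x, y 0 (2 mm play), plate flat on the rails; the notches then block further pushing. Too fast can carry it past.
- board_rear (a point): Middle of the board's rear (-y) end face, to be pushed from behind: 80 mm wide, 26 mm tall (z 8 to 34 mm of the board), the plate's end and a cross strip 12 mm thick flush with it. 90 mm behind the board's origin, 21 mm above it. Friction on a finger that pushes hard may hold this end up until the finger backs off.
- ferrule_top (a point): Top of the white nylon ferrule (14 mm diameter) in its 28 mm aluminium nest, both fixed to the board at y +60 mm; 50 mm above the board's origin: 95 mm up while riding, 87 mm seated. Under the ram when seated. A ferrule that rides high blocks the ram and so the lever.
- lever (a joint): Spring-loaded press lever, hinged at the press's x 0, y 60 mm, 225 mm up, reaching towards the press's +y. 0 = up (rising 0.40 rad above level), grows as its end is pressed down, stop at 0.55 rad (0.15 rad below level). Springs back when let go; needs about 2 N on the pad to start and 8 N at the stop.
- lever_pad (a point): Top middle of the black pad on the lever's end, 145 mm from the hinge; the pad is 36 mm wide (press's x) and 70 mm long, 10 mm thick. Moves with the lever: about 287 mm above the work surface when up, about 208 mm at the stop; pressed from above.
- clamp_ring: Bystander: walnut ring, 60 mm across, 24 mm bore, 22 mm tall; origin centre of its underside.
- drum: Bystander: aluminium sanding drum standing upright, 38 mm diameter, 50 mm tall; origin centre of its underside.
- mallet: Bystander: lying mallet, rubber head 52 mm diameter and 85 mm long, wooden handle 220 mm along its -x; origin under the middle of the head.
Not all that is in view belongs to the job. Leave any pink or purple look-alike of the board alone.

How it is judged (in metres and radians):
On the way:
1. the board has dropped into its notches, lying flat, with the lever still up (z of board in the frame of press below 0.0395 m and y of board in the frame of press between -0.005 and 0.005 m and angle between the y axis of board and the y axis of press, either way round below 0.05 rad and angle between board's own z axis and vertical below 0.03 rad and value of joint lever below 0.15 rad), for 0.2 s.
At the end, for the whole second after the job is handed in: The board lies seated (origin below 39.5 mm, within 5 mm of its place along the rails, square within 0.05 rad, level within 0.03 rad), the lever is at its stop (above 0.49 of 0.55 rad) and the fingers are holding it down with more than 2 N (z of board in the frame of press below 0.0395 m and y of board in the frame of press between -0.005 and 0.005 m and angle between the y axis of board and the y axis of press, either way round below 0.05 rad and angle between board's own z axis and vertical below 0.03 rad and value of joint lever above 0.49 rad and contact force between the fingers and press above 2 N); the arm keeps its last pose, push and grip.
It fails at once if the board is lifted off the rails (z of board in the frame of press above 0.06 m or angle between board's own z axis and vertical above 0.25 rad).
It fails at once if the ring is moved (distance of clamp_ring from where it was at the start of the episode above 0.025 m).
It fails at once if the drum is moved (distance of drum from where it was at the start of the episode above 0.025 m).
It fails at once if the mallet is moved (distance of mallet from where it was at the start of the episode above 0.025 m).
It also fails if it takes over 51 s, if anything falls off the work surface, if the arm or the gripper's body presses on something with over 40 N, if the wrist force passes 120 N, or if a joint passes its speed limit or range.

## Working session

There is one attempt and no reset: what is moved stays moved. The work goes in short steps, Python scripts to look and compute and a tool call to move; the robot and the scene stay as the last step left them, time stands still between calls to the robot, and variables do not carry over. Pictures are saved under pics/ and viewed, and the job is handed in when it is done.

Besides the shell and the picture viewer there is one more tool, called after "Emit:" as name([rows], argument=value, ...), one row to a line, values as JSON. arm_command: Moves the arm, as the interface text tells. Shift numbers are shares of 0.02 m and turn numbers shares of 0.08 rad, none past 1 either way. Its arguments: {"type":"object","properties":{"plan":{"type":"array","items":{"type":"object","properties":{"dx":{"type":"number"},"dy":{"type":"number"},"dz":{"type":"number"},"wx":{"type":"number"},"wy":{"type":"number"},"wz":{"type":"number"}}}},"fingers":{"type":"number"},"force":{"type":"number"}},"required":["plan"]}

```bash
ls; mkdir -p pics; python3 - <<'E'
from plant import r
import cv2
print(r.get_state())
for c in ["scene","top","wrist"]:
    im,d=r.capture(c); cv2.imwrite(f"pics/{c}0.png",im[:,:,::-1])
    m=r.camera_model(c); print(c,m)
    for q in ["press","rail_entry","head","board","board_rear","ferrule_top","lever_pad","clamp_ring","drum","mallet"]:
        try: print(c,q,[(round(x['score'],2),[round(float(v),1) for v in x['centre']]) for x in r.spot_point(c,q)][:3]) if c!="wrist" else 0
        except Exception as e: print(q,e)
E
```

```text
pics
{'time_s': 0.0, 'joints': array([-5.72334962e+01,  2.05902439e+01,  6.31123269e-01, -2.19842371e-02,
       -7.01345246e+01, -1.65086378e+01]), 'qd': array([-0.01771207, -0.03445659, -0.03362192,  0.03752672,  0.03781647,
       -0.07266718]), 'joint_torque': array([-1.33384838e-04, -5.82720816e+01,  2.93060714e+01,  6.99717432e+00,
        6.96364456e-03, -1.15057460e-04]), 'tcp_pos': array([ 0.18881831, -0.64748718,  0.20671016]), 'eef_rot': array([ 94.0653162 ,  89.90410064, 110.31569483]), 'contact_force': array([0.24955348, 1.0521245 , 0.02167918]), 'moment': array([ 0.02598175, -0.01584776, -0.00364899]), 'gripper_width': 0.08783346813362039}
scene {'vertical_fov': 47.75334889972643, 'cx': 257.97815033926366, 'cy': 191.74511468452673, 'R': array([[-0.85044178,  0.52606517, -0.0020539 ],
       [ 0.39369079,  0.63384479, -0.66576898],
       [-0.34893602, -0.56700636, -0.74615511]]), 't': array([ 0.48216895, -0.04862295,  1.67348232])}
scene press [(0.76, [275.7, 219.0])]
scene rail_entry [(0.9, [234.6, 178.4]), (0.23, [317.8, 223.0])]
scene head [(0.66, [292.5, 178.9])]
sc
[... 864 characters left out ...]
, [158.8, 190.0])]
top board_rear [(0.94, [174.2, 217.8]), (0.86, [355.0, 327.7]), (0.8, [315.3, 214.7])]
top ferrule_top [(0.91, [144.3, 173.4]), (0.63, [266.9, 225.5]), (0.59, [274.7, 97.3])]
top lever_pad [(0.64, [167.7, 241.6])]
top clamp_ring [(0.7, [227.2, 268.5]), (0.6, [226.0, 234.0]), (0.58, [284.9, 266.1])]
top drum [(0.55, [227.5, 269.0])]
top mallet []
wrist {'vertical_fov': 64.92919780197906, 'cx': 252.59471336129062, 'cy': 190.82813354371075, 'R': array([[-2.79205783e-01,  9.60231287e-01, -7.50379192e-05],
       [ 9.22250342e-01,  2.68183849e-01,  2.78445199e-01],
       [ 2.67391916e-01,  7.76743060e-02, -9.60452115e-01]]), 't': array([ 0.67529648, -0.03487306,  0.39015891])}
```

View pics/top0.png

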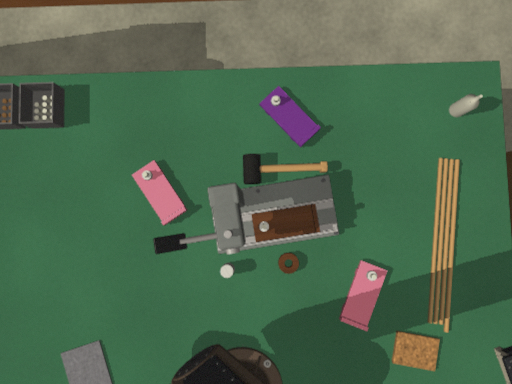

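View pics/scene0.png

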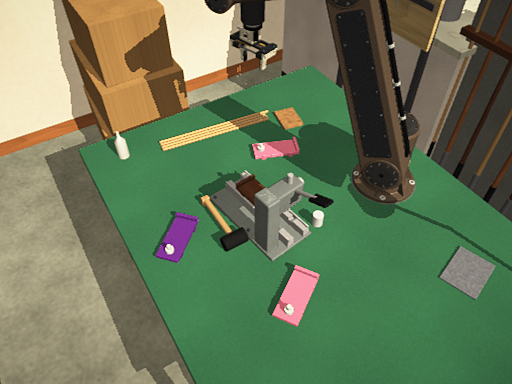

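```bash
cat > h.py <<'E'
from plant import r
import numpy as np, cv2
def ray(c,px,z,m=None):
    m=m or r.camera_model(c); f=192/np.tan(np.radians(m['vertical_fov']/2))
    d=np.array([(px[0]-m['cx'])/f,(px[1]-m['cy'])/f,1]); R=np.array(m['R']);t=np.array(m['t'])
    C=-R.T@t; w=R.T@d; return C+w*(z-C[2])/w[2]
def proj(c,X,m=None):
    m=m or r.camera_model(c); f=192/np.tan(np.radians(m['vertical_fov']/2))
    p=np.array(m['R'])@np.array(X)+np.array(m['t']); return p[:2]/p[2]*f+[m['cx'],m['cy']]
def cloud(c,d,m=None):
    m=m or r.camera_model(c); f=192/np.tan(np.radians(m['vertical_fov']/2))
    v,u=np.mgrid[:384,:512]; P=np.stack([(u-m['cx'])/f*d,(v-m['cy'])/f*d,d],-1)
    return (P-np.array(m['t']))@np.array(m['R'])
def big(im,box,s,name):
    a,b,c,d=box; cv2.imwrite(name,cv2.resize(im[b:d,a:c,::-1],None,fx=s,fy=s,interpolation=cv2.INTER_CUBIC))
E
python3 - <<'E'
from h import *
np.set_printoptions(precision=4,suppress=True)
for n,p,z in [("entry",(333.2,212.4),.045),("rear",(315.3,214.7),.066),("head",(226.8,233.4),.25),("ferr",(266.9,225.5),.095),("pad",(167.7,241.6),.287)]:
    print(n,ray("top",p,z))
for n,p,z in [("entry",(234.6,178.4),.045),("rear",(243.4,181.4),.066),("head",(292.5,178.9),.25),("ferr",(271.7,199.1),.095),("pad",(321.4,198.2),.287)]:
    print("scene",n,ray("scene",p,z))
im,d=r.capture("top"); big(im,(140,140,360,290),3.6,"pics/t1.png"); P=cloud("top",d)
np.save("top.npy",P); np.save("topim.npy",im)
im,d=r.capture("scene"); big(im,(190,150,350,270),5,"pics/s1.png"); np.save("sc.npy",cloud("scene",d))
E
```

```text
entry [ 0.5    -0.2738  0.045 ]
rear [ 0.4946 -0.2198  0.066 ]
head [0.4554 0.0099 0.25  ]
ferr [ 0.4683 -0.0838  0.095 ]
pad [0.4419 0.1363 0.287 ]
scene entry [ 0.5038 -0.2674  0.045 ]
scene rear [ 0.4932 -0.2197  0.066 ]
scene head [0.443 0.002 0.25 ]
scene ferr [ 0.4662 -0.0734  0.095 ]
scene pad [0.4382 0.1349 0.287 ]
```

```bash
sleep 0
```

```text
(no output)
```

View pics/t1.png

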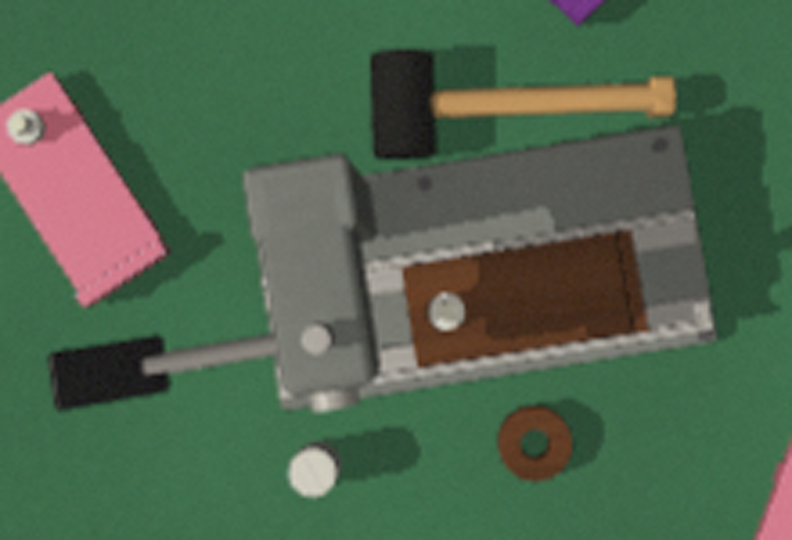

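View pics/s1.png

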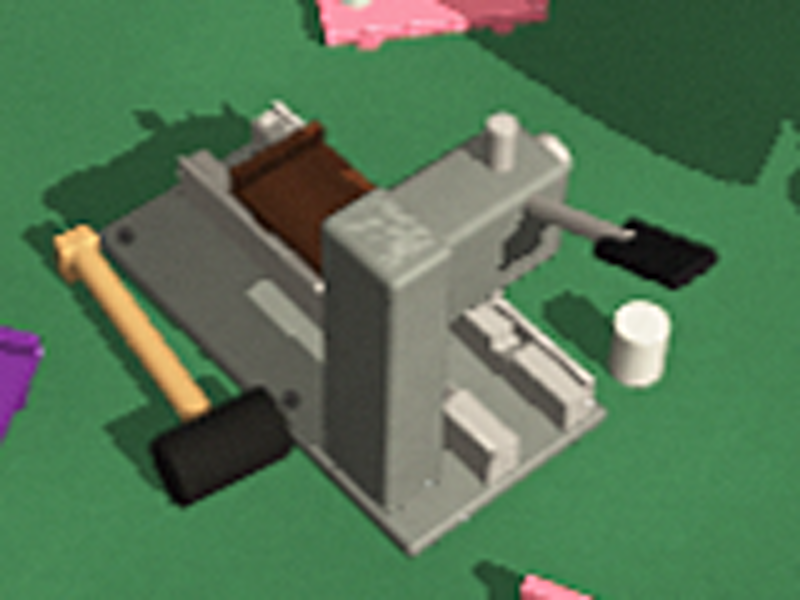

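```bash
python3 - <<'E'
from h import *
np.set_printoptions(precision=4,suppress=True)
P=np.load("top.npy"); im=np.load("topim.npy").astype(int)
reg=(P[...,0]>.35)&(P[...,0]<.66)&(P[...,1]>-.32)&(P[...,1]<.08)
def rect(m,n):
    p=P[m][:,:2].astype(np.float32); (c,s,a)=cv2.minAreaRect(p*1000); print(n,len(p),c,s,a, "zmed",np.median(P[m][:,2])); return p
m=reg&(abs(P[...,2]-.25)<.006); rect(m,"head")
# plate
red=(im[...,0]>im[...,1]*1.4)&(im[...,0]<150)
m=reg&red&(abs(P[...,2]-.065)<.006)&(P[...,1]>-.26); rect(m,"plate")
m=reg&red&(P[...,2]>.073)&(P[...,2]<.084)&(P[...,0]>.43); rect(m,"strip")
m=reg&(abs(P[...,2]-.014)<.004)&(im[...,1]<im[...,0]*1.15); rect(m,"base")
for n,a,b in [("rear",.0,.0)]:
    pass
# black pad
m=(P[...,0]>.35)&(P[...,0]<.5)&(P[...,1]>.08)&(P[...,1]<.22)&(P[...,2]>.2); rect(m,"pad")
m=m&(P[...,2]>.25);print(P[m].mean(0))
E
```

```text
head 1715 (493.5868835449219, 30.07510757446289) (150.18130493164062, 104.14826965332031) 4.570971965789795 zmed 0.24965203030144742
plate 1543 (473.6968688964844, -129.756103515625) (76.93278503417969, 167.5025634765625) 7.971113204956055 zmed 0.06497378650042576
strip 100 (485.5695495605469, -216.322509765625) (73.88744354248047, 9.688394546508789) 8.596114158630371 zmed 0.07903976774204396
base 2739 (468.01788330078125, -111.0660400390625) (251.6637725830078, 366.25537109375) 11.319034576416016 zmed 0.014019355767299511
pad 587 (438.66912841796875, 122.38876342773438) (35.66698455810547, 85.58448028564453) 7.905084133148193 zmed 0.2830991918155878
[0.438  0.1277 0.2828]
```

```bash
python3 - <<'E'
from h import *
np.set_printoptions(precision=4,suppress=True)
P=np.load("top.npy")
a=np.radians(8.2); ex=np.array([np.cos(a),np.sin(a)]); ey=np.array([-np.sin(a),np.cos(a)])
O=np.array([.4736,-.1332])
reg=(P[...,0]>.3)&(P[...,0]<.7)&(P[...,1]>-.35)&(P[...,1]<.15)
def prof(n,zlo,zhi):
    m=reg&(P[...,2]>zlo)&(P[...,2]<zhi); q=P[m][:,:2]-O; u=q@ex; v=q@ey
    print(n,len(u),"x",np.percentile(u,[1,3,50,97,99]),"y",np.percentile(v,[1,3,50,97,99])); return u,v
u,v=prof("head",.244,.256)
for lo,hi in [(-.03,0),(0,.03),(.03,.06),(.06,.09),(.09,.11)]:
    k=(u>lo)&(u<hi); print(lo, np.percentile(v[k],[1,5,95,99]))
for lo,hi in [(.1,.12),(.12,.14)]:
    k=(v>lo)&(v<hi); print('v',lo, np.percentile(u[k],[1,3,97,99]) if k.any() else 0)
# lips z~.052
u,v=prof("lips",.049,.055)
h,e=np.histogram(u,np.arange(-.07,.08,.004)); print(list(zip(np.round(e*1000),h)))
print(np.percentile(v[abs(u+.0445)<.006],[1,3,50]),np.percentile(v[abs(u-.0445)<.006],[1,3,50]))
for uc in (-.0445,.0445):
    k=abs(u-uc)<.006; print(np.polyfit(v[k],u[k],1))
E
```

```text
head 1715 x [-0.0313 -0.0279  0.0443  0.1109  0.1139] y [0.1059 0.1095 0.1396 0.1806 0.1927]
-0.03 [0.111  0.1137 0.1836 0.1973]
0 [0.1109 0.1134 0.1878 0.1983]
0.03 [0.1101 0.1122 0.1647 0.1672]
0.06 [0.1052 0.1087 0.1685 0.1721]
0.09 [0.1042 0.1068 0.1686 0.1721]
v 0.1 [-0.0307 -0.0263  0.1107  0.1134]
v 0.12 [-0.032  -0.0287  0.111   0.1138]
lips 684 x [-0.1217 -0.1166  0.0422  0.2021  0.2081] y [-0.1421 -0.1337  0.0593  0.1934  0.1973]
[(np.float64(-70.0), np.int64(0)), (np.float64(-66.0), np.int64(0)), (np.float64(-62.0), np.int64(0)), (np.float64(-58.0), np.int64(0)), (np.float64(-54.0), np.int64(0)), (np.float64(-50.0), np.int64(56)), (np.float64(-46.0), np.int64(125)), (np.float64(-42.0), np.int64(13)), (np.float64(-38.0), np.int64(2)), (np.float64(-34.0), np.int64(1)), (np.float64(-30.0), np.int64(1)), (np.float64(-26.0), np.int64(1)), (np.float64(-22.0), np.int64(0)), (np.float64(-18.0), np.int64(0)), (np.float64(-14.0), np.int64(0)), (np.float64(-10.0), np.int64(0)), (np.float64(-6.0), np.int64(0)), (np.float64(-2.0), np.int64(0)), (np.float64(2.0), np.int64(0)), (np.float64(6.0), np.int64(0)), (np.float64(10.0), np.int64(0)), (np.float64(14.0), np.int64(0)), (np.float64(18.0), np.int64(1)), (np.float64(22.0), np.int64(2)), (np.float64(26.0), np.int64(0)), (np.float64(30.0), np.int64(1)), (np.float64(34.0), np.int64(1)), (np.float64(38.0), np.int64(33)), (np.float64(42.0), np.int64(113)), (np.float64(46.0), np.int64(27)), (np.float64(50.0), np.int64(0)), (np.float64(54.0), np.int64(0)), (np.float64(58.0), np.int64(0)), (np.float64(62.0), np.int64(0)), (np.float64(66.0), np.int64(0)), (np.float64(70.0), np.int64(0)), (np.float64(74.0), np.int64(0))]
[-0.1403 -0.1345 -0.0032] [-0.143  -0.1388 -0.0239]
[ 0.0063 -0.0448]
[0.0067 0.0441]
```

```bash
cat >> h.py <<'E'
from scipy.spatial.transform import Rotation as Ro
YAW=np.radians(7.9); O=np.array([.463,-.0555])
ex=np.array([np.cos(YAW),np.sin(YAW),0]); ey=np.array([-np.sin(YAW),np.cos(YAW),0]); O3=np.array([*O,0])
def go(px,py,z,sgn=None):
    s=r.get_state(); R=Ro.from_euler('xyz',s['eef_rot'],degrees=True).as_matrix(); p=s['tcp_pos']
    T=O3+px*ex+py*ey+[0,0,z]; d=R.T@(T-p)
    if sgn is None: sgn=np.sign(R[:,1]@ex)
    tx=np.array([0,0,-1.]); ty=sgn*ex; Rt=np.c_[tx,ty,np.cross(tx,ty)]
    w=Ro.from_matrix(R.T@Rt).as_rotvec()
    q=p-O3
    np.set_printoptions(precision=3,suppress=True)
    print("t",round(s['time_s'],2),"press xyz mm",[round(float(v)*1000,1) for v in (q@ex,q@ey,q[2])],"F",s['contact_force'],"w",round(s['gripper_width'],4))
    print("shift/0.02:",d/.02,"turn/.08:",w/.08, "sgn",sgn)
    print("R cols in press:\n",np.array([ex,ey,[0,0,1]])@R)
E
python3 -c "
from h import *
go(0,-.205,.15,1); go(0,-.205,.15,-1)"
```

```text
t 1.25 press xyz mm [-352.9, -549.2, 207.6] F [ 0.601  0.405 -0.149] w 0.0878
shift/0.02: [ 2.883 14.462 19.959] turn/.08: [21.458 -0.    -0.   ] sgn 1
R cols in press:
 [[-0.    -0.145  0.989]
 [ 0.     0.989  0.145]
 [-1.     0.     0.   ]]
t 1.25 press xyz mm [-352.9, -549.2, 207.6] F [ 0.601  0.405 -0.149] w 0.0878
shift/0.02: [ 2.883 14.462 19.959] turn/.08: [-17.812   0.     -0.   ] sgn -1
R cols in press:
 [[-0.    -0.145  0.989]
 [ 0.     0.989  0.145]
 [-1.     0.     0.   ]]
```

Emit:
arm_command([
  {"dy": 0.72, "dz": 1, "dx": 0.1},
  {"dy": 0.72, "dz": 1, "dx": 0.1},
  {"dy": 0.72, "dz": 1, "dx": 0.1},
  {"dy": 0.72, "dz": 1, "dx": 0.1},
  {"dy": 0.72, "dz": 1, "dx": 0.1},
  {"dy": 0.72, "dz": 1, "dx": 0.1},
  {"dy": 0.72, "dz": 1, "dx": 0.1},
  {"dy": 0.72, "dz": 1, "dx": 0.1},
  {"dy": 0.72, "dz": 1, "dx": 0.1},
  {"dy": 0.72, "dz": 1, "dx": 0.1},
  {"dy": 0.72, "dz": 1, "dx": 0.1},
  {"dy": 0.72, "dz": 1, "dx": 0.1},
  {"dy": 0.72, "dz": 1, "dx": 0.1},
  {"dy": 0.72, "dz": 1, "dx": 0.1},
  {"dy": 0.72, "dz": 1, "dx": 0.1},
  {"dy": 0.72, "dz": 1, "dx": 0.1},
  {"dy": 0.72, "dz": 1, "dx": 0.1},
  {"dy": 0.72, "dz": 1, "dx": 0.1},
], fingers=1, force=30)

```text
schema error: expected keys dx, dy, dz, wx, wy, wz
```

Emit:
arm_command([
  {"wx": -1},
  {"wx": -1},
  {"wx": -1},
  {"wx": -1},
  {"wx": -1},
  {"wx": -1},
  {"wx": -1},
  {"wx": -1},
  {"wx": -1},
  {"wx": -1},
  {"wx": -1},
  {"wx": -1},
  {"wx": -1},
  {"wx": -1},
  {"wx": -1},
  {"wx": -1},
  {"wx": -1},
  {"wx": -0.8},
])

```text
schema error: expected keys dx, dy, dz, wx, wy, wz
```

```bash
python3 - <<'E'
from h import *
go(0,-.205,.15,-1)
im,d=r.capture("top"); big(im,(140,140,360,290),3.6,"pics/t2.png")
im,d=r.capture("wrist"); cv2.imwrite("pics/w2.png",im[:,:,::-1])
E
```

```text
t 1.25 press xyz mm [-352.9, -549.2, 207.6] F [ 0.601  0.405 -0.149] w 0.0878
shift/0.02: [ 2.883 14.462 19.959] turn/.08: [-17.812   0.     -0.   ] sgn -1
R cols in press:
 [[-0.    -0.145  0.989]
 [ 0.     0.989  0.145]
 [-1.     0.     0.   ]]
```

All six keys are needed.

Emit:
arm_command([
  {"dx": 0.1, "dy": 0.72, "dz": 1, "wx": 0, "wy": 0, "wz": 0},
  {"dx": 0.1, "dy": 0.72, "dz": 1, "wx": 0, "wy": 0, "wz": 0},
  {"dx": 0.1, "dy": 0.72, "dz": 1, "wx": 0, "wy": 0, "wz": 0},
  {"dx": 0.1, "dy": 0.72, "dz": 1, "wx": 0, "wy": 0, "wz": 0},
  {"dx": 0.1, "dy": 0.72, "dz": 1, "wx": 0, "wy": 0, "wz": 0},
  {"dx": 0.1, "dy": 0.72, "dz": 1, "wx": 0, "wy": 0, "wz": 0},
  {"dx": 0.1, "dy": 0.72, "dz": 1, "wx": 0, "wy": 0, "wz": 0},
  {"dx": 0.1, "dy": 0.72, "dz": 1, "wx": 0, "wy": 0, "wz": 0},
  {"dx": 0.1, "dy": 0.72, "dz": 1, "wx": 0, "wy": 0, "wz": 0},
  {"dx": 0.1, "dy": 0.72, "dz": 1, "wx": 0, "wy": 0, "wz": 0},
  {"dx": 0.1, "dy": 0.72, "dz": 1, "wx": 0, "wy": 0, "wz": 0},
  {"dx": 0.1, "dy": 0.72, "dz": 1, "wx": 0, "wy": 0, "wz": 0},
  {"dx": 0.1, "dy": 0.72, "dz": 1, "wx": 0, "wy": 0, "wz": 0},
  {"dx": 0.1, "dy": 0.72, "dz": 1, "wx": 0, "wy": 0, "wz": 0},
  {"dx": 0.1, "dy": 0.72, "dz": 1, "wx": 0, "wy": 0, "wz": 0},
  {"dx": 0.1, "dy": 0.72, "dz": 1, "wx": 0, "wy": 0, "wz": 0},
  {"dx": 0.1, "dy": 0.72, "dz": 1, "wx": 0, "wy": 0, "wz": 0},
  {"dx": 0.1, "dy": 0.72, "dz": 1, "wx": 0, "wy": 0, "wz": 0},
], fingers=1, force=30)

```text
time_s: 2.85
tcp_pos: [0.4717, -0.2866, 0.1714]
eef_rot: [-56.0, 89.7, -40.1]
contact_force: [0.5, -0.5, 0.1]
gripper_width: 0.0003
```

Emit:
arm_command([
  {"dx": 0, "dy": 0, "dz": 0, "wx": -1, "wy": 0, "wz": 0},
  {"dx": 0, "dy": 0, "dz": 0, "wx": -1, "wy": 0, "wz": 0},
  {"dx": 0, "dy": 0, "dz": 0, "wx": -1, "wy": 0, "wz": 0},
  {"dx": 0, "dy": 0, "dz": 0, "wx": -1, "wy": 0, "wz": 0},
  {"dx": 0, "dy": 0, "dz": 0, "wx": -1, "wy": 0, "wz": 0},
  {"dx": 0, "dy": 0, "dz": 0, "wx": -1, "wy": 0, "wz": 0},
  {"dx": 0, "dy": 0, "dz": 0, "wx": -1, "wy": 0, "wz": 0},
  {"dx": 0, "dy": 0, "dz": 0, "wx": -1, "wy": 0, "wz": 0},
  {"dx": 0, "dy": 0, "dz": 0, "wx": -1, "wy": 0, "wz": 0},
  {"dx": 0, "dy": 0, "dz": 0, "wx": -1, "wy": 0, "wz": 0},
  {"dx": 0, "dy": 0, "dz": 0, "wx": -1, "wy": 0, "wz": 0},
  {"dx": 0, "dy": 0, "dz": 0, "wx": -1, "wy": 0, "wz": 0},
  {"dx": 0, "dy": 0, "dz": 0, "wx": -1, "wy": 0, "wz": 0},
  {"dx": 0, "dy": 0, "dz": 0, "wx": -1, "wy": 0, "wz": 0},
  {"dx": 0, "dy": 0, "dz": 0, "wx": -1, "wy": 0, "wz": 0},
  {"dx": 0, "dy": 0, "dz": 0, "wx": -1, "wy": 0, "wz": 0},
  {"dx": 0, "dy": 0, "dz": 0, "wx": -1, "wy": 0, "wz": 0},
  {"dx": 0, "dy": 0, "dz": 0, "wx": -0.8, "wy": 0, "wz": 0},
])

```text
time_s: 4.35
tcp_pos: [0.4765, -0.2815, 0.1733]
eef_rot: [-127.1, 89.5, -25.3]
contact_force: [-0.4, -0.3, -0.1]
gripper_width: 0.0003
```

```bash
python3 - <<'E'
from h import *
go(0,-.205,.15,-1)
im,d=r.capture("top"); big(im,(140,140,360,290),3.6,"pics/t2.png")
im,d=r.capture("wrist"); cv2.imwrite("pics/w2.png",im[:,:,::-1])
E
```

```text
t 4.35 press xyz mm [-17.7, -225.8, 173.3] F [-0.377 -0.267 -0.13 ] w 0.0003
shift/0.02: [ 1.165 -0.945  0.981] turn/.08: [ 0.858 -0.068  0.097] sgn -1
R cols in press:
 [[ 0.008 -0.998 -0.069]
 [-0.005 -0.069  0.998]
 [-1.    -0.008 -0.006]]
```

Emit:
arm_command([
  {"dx": 0.5, "dy": -0.45, "dz": 0.5, "wx": 0.45, "wy": 0, "wz": 0},
  {"dx": 0.5, "dy": -0.45, "dz": 0.5, "wx": 0.4, "wy": 0, "wz": 0},
  {"dx": 0.7, "dy": 0, "dz": 0, "wx": 0, "wy": 0, "wz": 0},
  {"dx": 0.7, "dy": 0, "dz": 0, "wx": 0, "wy": 0, "wz": 0},
  {"dx": 0.5, "dy": 0, "dz": 0, "wx": 0, "wy": 0, "wz": 0},
  {"dx": 0, "dy": 0, "dz": 0, "wx": 0, "wy": 0, "wz": 0},
])

```text
time_s: 4.95
tcp_pos: [0.493, -0.2584, 0.115]
eef_rot: [-118.5, 89.2, -21.9]
contact_force: [-0.7, -0.3, -0.1]
gripper_width: 0.0006
```

```bash
python3 - <<'E'
from h import *
go(0,-.195,.066,-1)
im,d=r.capture("top"); big(im,(140,140,360,290),3.6,"pics/t2.png")
im,d=r.capture("wrist"); cv2.imwrite("pics/w2.png",im[:,:,::-1])
E
```

```text
t 4.95 press xyz mm [1.8, -205.1, 115.0] F [-0.71  -0.307 -0.08 ] w 0.0006
shift/0.02: [2.445 0.133 0.519] turn/.08: [-0.277 -0.086  0.153] sgn -1
R cols in press:
 [[ 0.012 -1.     0.022]
 [-0.007  0.022  1.   ]
 [-1.    -0.012 -0.007]]
```

View pics/t2.png

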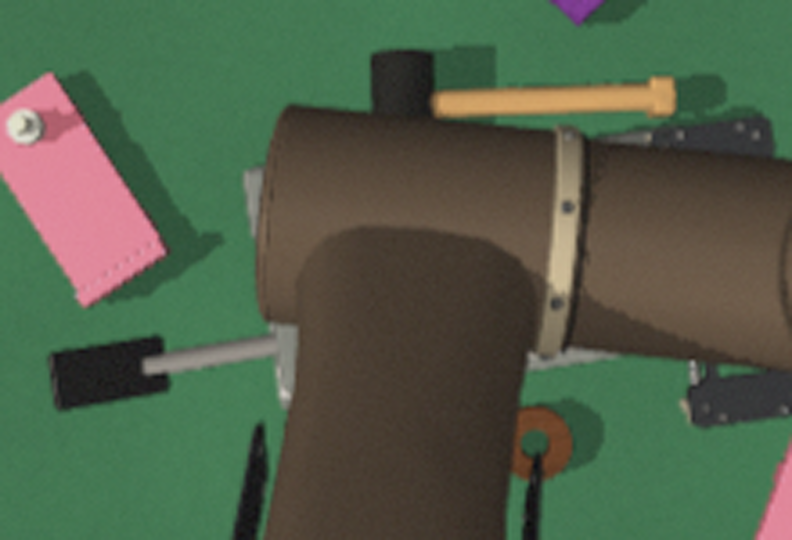

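View pics/w2.png

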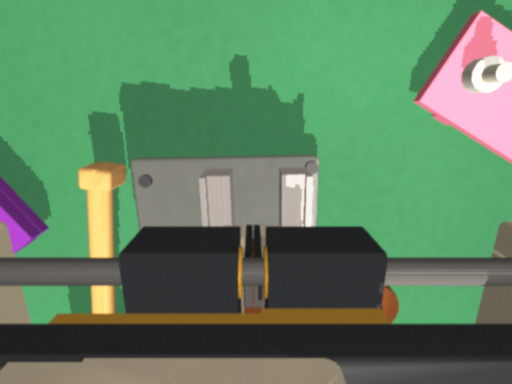

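```bash
python3 - <<'E'
from h import *
im,d=r.capture("scene"); big(im,(150,0,450,260),2.6,"pics/s2.png"); P=cloud("scene",d)
im,d=r.capture("top"); Q=cloud("top",d)
for A in (P,Q):
  q=A-O3; u=q@ex; v=q@ey; z=A[...,2]
  for lo in np.arange(.02,.12,.02):
    k=(d>0)&(u>-.05)&(u<.13)&(v>lo)&(v<lo+.02)&(z>.27)
    print(round(lo,2),k.sum(), np.percentile(z[k],[0,5,50,100]) if k.any() else 0)
E
```

```text
0.02 867 [0.47324525 0.50282198 0.56757552 0.65167854]
0.04 1181 [0.27758982 0.47775918 0.54221845 0.64693518]
0.06 114 [0.27010916 0.2743545  0.58630753 0.6224844 ]
0.08 0 0
0.1 0 0
0.02 1555 [0.51941079 0.54766507 0.58581534 0.64971466]
0.04 580 [0.51628127 0.53484519 0.56124698 0.64647782]
0.06 35 [0.57463886 0.58165053 0.61575397 0.62421593]
0.08 0 0
0.1 0 0
```

View pics/s2.png

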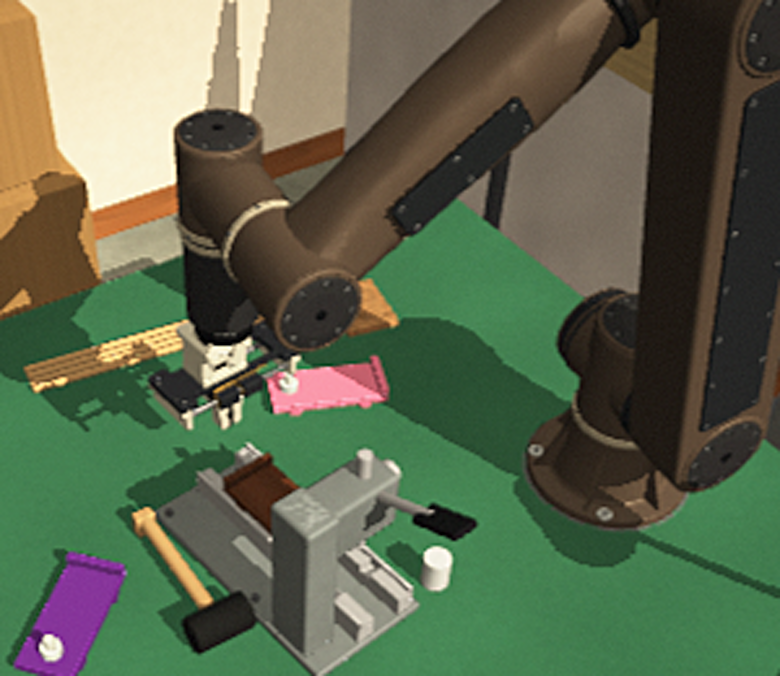

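Emit:
arm_command([
  {"dx": 0.8, "dy": 0.05, "dz": 0, "wx": -0.25, "wy": -0.08, "wz": 0.15},
  {"dx": 0.8, "dy": 0.05, "dz": 0, "wx": 0, "wy": 0, "wz": 0},
  {"dx": 0.7, "dy": 0.0, "dz": 0, "wx": 0, "wy": 0, "wz": 0},
  {"dx": 0, "dy": 0, "dz": 0, "wx": 0, "wy": 0, "wz": 0},
])

```text
time_s: 5.48
tcp_pos: [0.4959, -0.2607, 0.0738]
eef_rot: [-112.4, 89.3, -14.4]
contact_force: [-0.8, 0.4, 0.4]
gripper_width: 0.0004
```

```bash
python3 - <<'E'
from h import *
go(0,-.185,.066,-1)
im,d=r.capture("scene"); big(im,(180,110,350,260),4,"pics/s3.png")
E
```

```text
t 5.48 press xyz mm [4.4, -207.8, 73.8] F [-0.808  0.397  0.431] w 0.0004
shift/0.02: [0.381 0.223 1.14 ] turn/.08: [ 0.005 -0.056  0.135] sgn -1
R cols in press:
 [[ 0.011 -1.    -0.   ]
 [-0.004 -0.     1.   ]
 [-1.    -0.011 -0.004]]
```

View pics/s3.png

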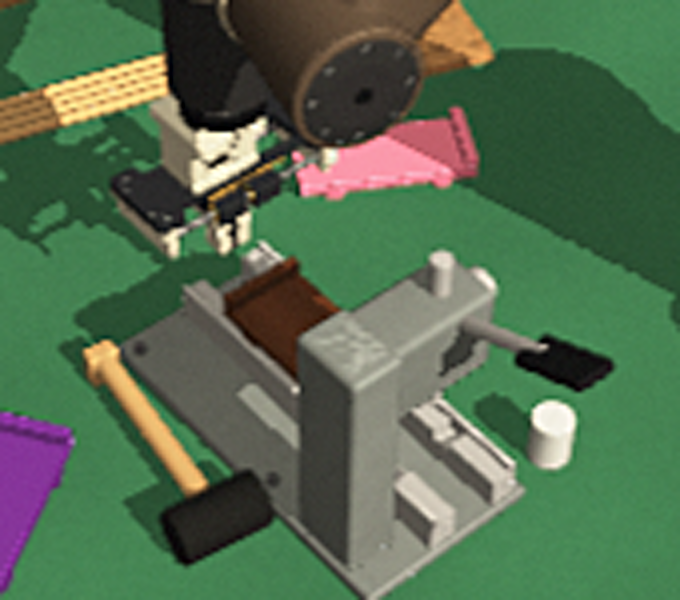

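Emit:
arm_command([
  {"dx": 0.5, "dy": 0.25, "dz": 0.2, "wx": 0, "wy": 0, "wz": 0.15},
  {"dx": 0.1, "dy": 0.05, "dz": 0.4, "wx": 0, "wy": 0, "wz": 0},
  {"dx": 0, "dy": 0, "dz": 0.4, "wx": 0, "wy": 0, "wz": 0},
  {"dx": 0, "dy": 0, "dz": 0.2, "wx": 0, "wy": 0, "wz": 0},
  {"dx": 0, "dy": 0, "dz": 0.2, "wx": 0, "wy": 0, "wz": 0},
  {"dx": 0, "dy": 0, "dz": 0.2, "wx": 0, "wy": 0, "wz": 0},
])

```text
time_s: 6.03
tcp_pos: [0.4873, -0.2282, 0.0652]
eef_rot: [-157.8, 89.6, -59.8]
contact_force: [-0.3, 0.4, -0.5]
gripper_width: 0.0002
```

```bash
python3 - <<'E'
from h import *
go(0,-.11,.066,-1)
im,d=r.capture("scene"); big(im,(180,110,350,260),4,"pics/s4.png")
E
```

```text
t 6.03 press xyz mm [0.3, -174.4, 65.2] F [-0.344  0.373 -0.495] w 0.0002
shift/0.02: [-0.062  0.014  3.218] turn/.08: [ 0.008 -0.089  0.036] sgn -1
R cols in press:
 [[ 0.003 -1.    -0.001]
 [-0.007 -0.001  1.   ]
 [-1.    -0.003 -0.007]]
```

View pics/s4.png

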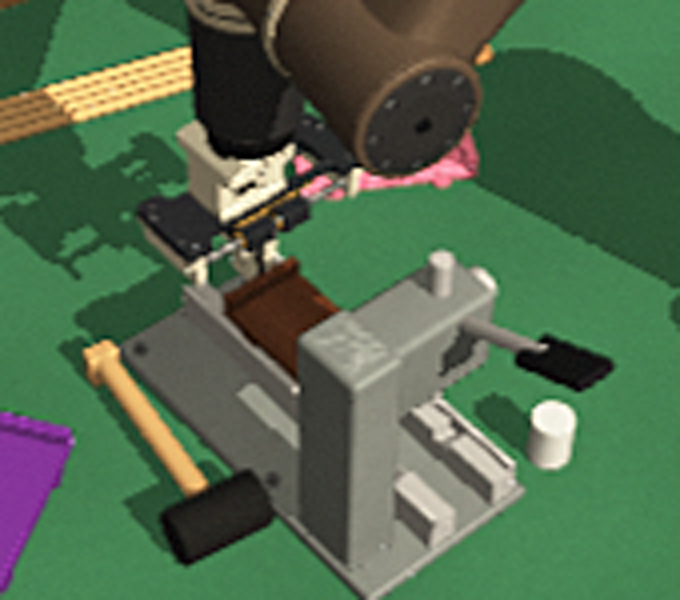

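Emit:
arm_command([
  {"dx": 0, "dy": 0, "dz": 0.2, "wx": 0, "wy": 0, "wz": 0},
  {"dx": 0, "dy": 0, "dz": 0.2, "wx": 0, "wy": 0, "wz": 0},
  {"dx": 0, "dy": 0, "dz": 0.2, "wx": 0, "wy": 0, "wz": 0},
  {"dx": 0, "dy": 0, "dz": 0.2, "wx": 0, "wy": 0, "wz": 0},
  {"dx": 0, "dy": 0, "dz": 0.2, "wx": 0, "wy": 0, "wz": 0},
  {"dx": 0, "dy": 0, "dz": 0.2, "wx": 0, "wy": 0, "wz": 0},
  {"dx": 0, "dy": 0, "dz": 0.2, "wx": 0, "wy": 0, "wz": 0},
  {"dx": 0, "dy": 0, "dz": 0.2, "wx": 0, "wy": 0, "wz": 0},
  {"dx": 0, "dy": 0, "dz": 0.2, "wx": 0, "wy": 0, "wz": 0},
  {"dx": 0, "dy": 0, "dz": 0.2, "wx": 0, "wy": 0, "wz": 0},
  {"dx": 0, "dy": 0, "dz": 0.2, "wx": 0, "wy": 0, "wz": 0},
])

```text
time_s: 7.0
tcp_pos: [0.4812, -0.1798, 0.0658]
eef_rot: [-147.7, 89.5, -49.7]
contact_force: [0.3, 1.1, -1.1]
gripper_width: 0.0007
```

```bash
python3 - <<'E'
from h import *
go(0,-.11,.066,-1)
im,d=r.capture("scene"); big(im,(180,110,350,260),4,"pics/s5.png")
E
```

```text
t 7.0 press xyz mm [1.0, -125.6, 65.8] F [ 0.278  1.067 -1.127] w 0.0007
shift/0.02: [-0.015  0.048  0.779] turn/.08: [ 0.012 -0.094  0.059] sgn -1
R cols in press:
 [[ 0.005 -1.    -0.001]
 [-0.008 -0.001  1.   ]
 [-1.    -0.005 -0.008]]
```

View pics/s5.png

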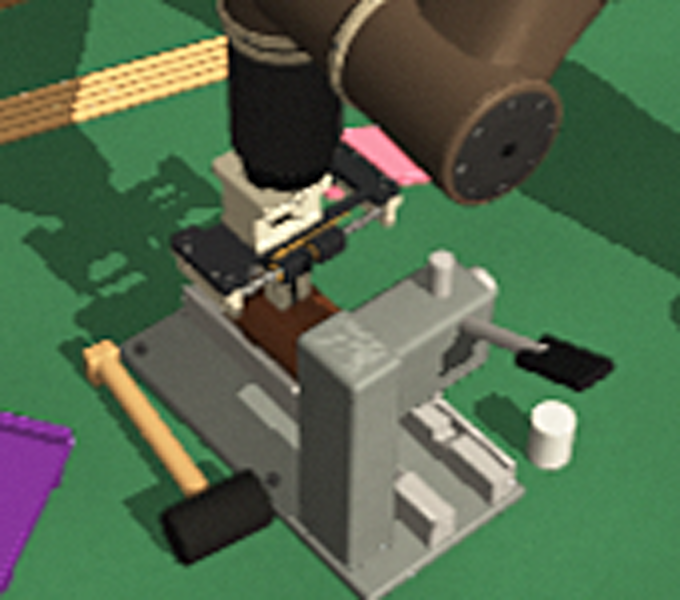

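```bash
python3 - <<'E'
from h import *
im,d=r.capture("wrist"); cv2.imwrite("pics/w5.png",im[:,:,::-1])
im,d=r.capture("top"); big(im,(140,140,360,290),3.6,"pics/t5.png")
im,d=r.capture("scene"); big(im,(220,150,290,200),10,"pics/s5b.png")
for u in [-.04,.04]:
  for v in (-.13,-.16): print(u,v,(proj("scene",O3+u*ex+v*ey+[0,0,.079])-[220,150])*10)
E
```

```text
-0.04 -0.13 [398.93089891 285.28066135]
-0.04 -0.16 [346.32235629 239.42353123]
0.04 -0.13 [225.19259244 390.25844627]
0.04 -0.16 [173.16138282 342.35474712]
```

View pics/w5.png

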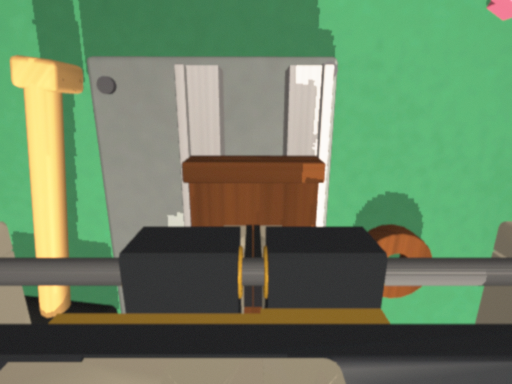

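View pics/s5b.png

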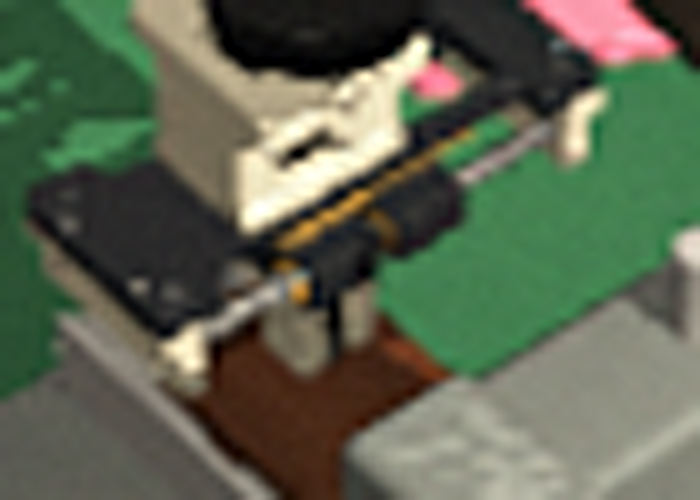

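View pics/t5.png

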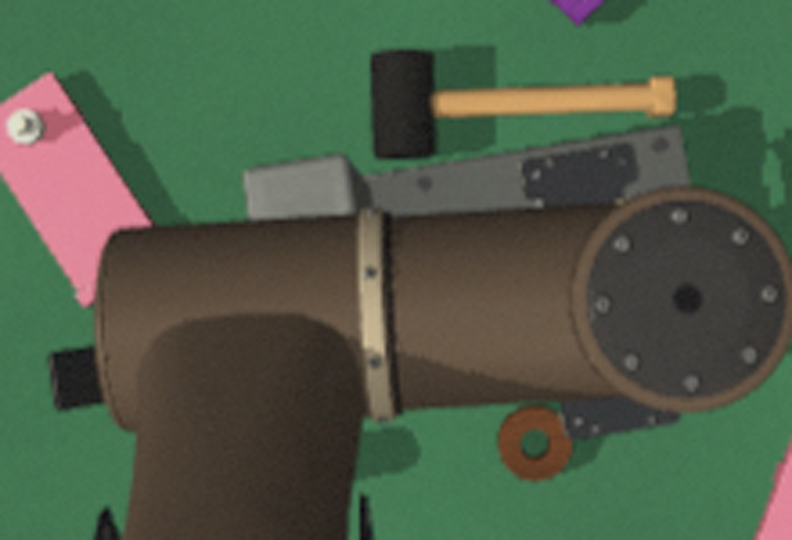

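```bash
python3 - <<'E'
from h import *
m=r.camera_model("wrist"); C=-np.array(m['R']).T@np.array(m['t']); q=C-O3; print("cam press",q@ex,q@ey,q[2])
im,d=r.capture("wrist"); A=cloud("wrist",d,m)-O3
for rr in (150,158,163,168,172,177,182,190,200,215,222):
    p=A[rr,215]; print(rr,im[rr,215],[p@ex,p@ey,p[2]])
print((proj("scene",O3-.1256*ey+[0,0,.055])-[220,150])*10, proj("wrist",O3-.1256*ey+[0,0,.055]))
im,d=r.capture("scene");A=cloud("scene",d)-O3
for (x,y) in [(20,37),(21,36),(22,38),(24,38),(30,37),(30,36),(30,34),(32,40)]:
    p=A[150+y,220+x]; print(x,y,im[150+y,220+x],[p@ex,p@ey,p[2]])
E
```

```text
cam press -1.9786744003083517e-05 -0.2001542835856146 0.24328250581671482
150 [198 189 178] [np.float64(0.025594852619471958), np.float64(-0.1720718824708027), np.float64(0.04488287981302137)]
158 [83 53 36] [np.float64(0.023342718522520244), np.float64(-0.16990671074278718), np.float64(0.06356468981007996)]
163 [92 55 31] [np.float64(0.02160425225676799), np.float64(-0.16947501181780428), np.float64(0.07765444587477663)]
168 [112  66  34] [np.float64(0.02155778387367545), np.float64(-0.16686296791961666), np.float64(0.07872563229055154)]
172 [111  63  34] [np.float64(0.021607368908029542), np.float64(-0.16463827329259592), np.float64(0.078921246949716)]
177 [110  64  36] [np.float64(0.0215156454856191), np.float64(-0.1621139398973746), np.float64(0.08033278380731099)]
182 [105  62  33] [np.float64(0.02179715289384066), np.float64(-0.15890550492878427), np.float64(0.0789268673768292)]
190 [120  71  36] [np.float64(0.023800446532815704), np.float64(-0.1503788800704075), np.float64(0.06510102433426429)]
200 [119  70  36] [np.float64(0.023959601067912485), np.float64(-0.1440779640042498
[... 589 characters left out ...]
float64(0.029611419084244996), np.float64(-0.14692765284650958), np.float64(0.06274607108208487)]
24 38 [72 42 24] [np.float64(0.024224912253706373), np.float64(-0.14213824094686617), np.float64(0.06300860051128299)]
30 37 [86 64 48] [np.float64(0.0031201254696342556), np.float64(-0.13400855748369137), np.float64(0.060400440669283295)]
30 36 [131 127 103] [np.float64(0.017442092992702708), np.float64(-0.1155087966969303), np.float64(0.09125963903388289)]
30 34 [120 111  89] [np.float64(0.015232682463697357), np.float64(-0.11807476730763238), np.float64(0.09796876165780359)]
32 40 [72 40 22] [np.float64(0.007517401393611194), np.float64(-0.11712954344043465), np.float64(0.061759973046209525)]
```

```bash
python3 - <<'E'
from h import *
print(r.tcp_to_tips, r.get_state()['tcp_pos'], [a for a in dir(r) if a[0]!='_'])
im,d=r.capture("scene"); A=cloud("scene",d)-O3
u=A@ex;v=A@ey;z=A[...,2]
for (x0,x1) in ((24,38),):
  for y in range(28,44): print(y,[ (int(u[150+y,220+x]*1000),int(v[150+y,220+x]*1000),int(z[150+y,220+x]*1000)) for x in range(26,38,2)])
E
```

```text
0.011 [ 0.48135739 -0.18028409  0.06586207] ['Unreachable', 'camera_model', 'capture', 'close_job', 'cut_out', 'get_state', 'spot_point', 'tcp_to_tips']
28 [(45, -99, 163), (43, -92, 168), (37, -88, 167), (29, -88, 161), (18, -91, 152), (-10, -116, 112)]
29 [(49, -95, 164), (38, -98, 154), (37, -88, 162), (28, -89, 155), (0, -114, 116), (-12, -118, 103)]
30 [(19, -134, 107), (24, -117, 124), (36, -90, 155), (7, -116, 114), (-2, -117, 106), (-13, -119, 98)]
31 [(20, -133, 104), (26, -114, 123), (15, -116, 114), (4, -119, 105), (-2, -117, 102), (-8, -114, 100)]
32 [(22, -131, 101), (21, -121, 109), (17, -115, 111), (6, -117, 103), (0, -114, 101), (-8, -113, 96)]
33 [(21, -132, 95), (20, -123, 102), (18, -113, 109), (5, -119, 95), (0, -114, 95), (-25, -135, 60)]
34 [(4, -155, 59), (19, -124, 95), (19, -113, 104), (6, -117, 93), (0, -115, 89), (-21, -129, 62)]
35 [(9, -149, 62), (19, -123, 91), (14, -118, 92), (3, -121, 81), (-12, -129, 63), (-20, -128, 59)]
36 [(13, -143, 65), (8, -138, 66), (17, -115, 90), (-3, -130, 63), (-9, -126, 63), (-14, -121, 64)]
37 [(16, -140, 64), (8, -139, 59), (5, -130, 65), (1, -124, 67), (-6, -123, 62), (-10, -116, 65)]
38 [(19, -136, 65), (12, -133, 62), (6, -130, 60), (4, -121, 66), (-2, -118, 63), (-10, -115, 60)]
39 [(20, -135, 60), (16, -128, 63), (11, -123, 63), (6, -118, 64), (0, -115, 63), (-7, -112, 60)]
40 [(26, -127, 66), (19, -124, 63), (13, -120, 63), (8, -115, 64), (2, -111, 63), (-2, -106, 63)]
41 [(27, -126, 62), (22, -121, 63), (15, -118, 61), (11, -112, 62), (7, -105, 66), (-1, -105, 59)]
42 [(30, -122, 63), (22, -121, 58), (19, -113, 63), (13, -109, 62), (7, -105, 60), (105, 25, 244)]
43 [(31, -121, 59), (26, -116, 60), (22, -110, 62), (17, -105, 62), (13, -98, 66), (110, 32, 248)]
```

```bash
python3 - <<'E'
from h import *
im,d=r.capture("scene"); A=cloud("scene",d)-O3
u=A@ex;v=A@ey;z=A[...,2]
for n,xs,ys in (("L",range(14,24,2),range(30,41)),("R",range(52,62,2),range(8,20)),("wrist",range(0,1),range(0,1))):
  print(n)
  for y in ys: print(y,[ (int(u[150+y,220+x]*1000),int(v[150+y,220+x]*1000),int(z[150+y,220+x]*1000)) for x in xs])
# gripper body extents by height
k=(abs(u)<.13)&(v>-.2)&(v<-.06)&(z>.083)&(z<.3)
for lo in np.arange(.08,.26,.01):
    kk=k&(z>=lo)&(z<lo+.01)
    if kk.sum()>3: print(round(lo,2),kk.sum(),np.percentile(u[kk],[2,98]),np.percentile(v[kk],[2,98]))
E
```

```text
L
30 [(96, -98, 189), (91, -93, 190), (88, -86, 193), (82, -84, 191), (64, -97, 168)]
31 [(100, -92, 192), (95, -88, 192), (87, -88, 187), (80, -87, 182), (65, -96, 165)]
32 [(99, -94, 185), (95, -88, 187), (89, -85, 186), (69, -102, 158), (66, -95, 161)]
33 [(98, -96, 178), (95, -89, 182), (90, -84, 183), (74, -95, 162), (20, -158, 73)]
34 [(94, -101, 166), (95, -89, 177), (87, -89, 171), (30, -157, 75), (18, -161, 64)]
35 [(91, -106, 155), (96, -88, 173), (88, -88, 168), (31, -155, 72), (19, -160, 60)]
36 [(91, -107, 149), (92, -94, 161), (87, -89, 161), (28, -160, 61), (23, -154, 62)]
37 [(42, -178, 50), (91, -96, 154), (90, -86, 161), (31, -156, 61), (28, -147, 66)]
38 [(43, -177, 46), (42, -165, 56), (90, -86, 156), (37, -148, 66), (31, -143, 67)]
39 [(50, -167, 54), (37, -173, 40), (44, -150, 64), (38, -146, 64), (32, -142, 63)]
40 [(48, -170, 45), (45, -162, 50), (44, -151, 58), (41, -143, 63), (35, -139, 62)]
R
8 [(-64, -95, 191), (-69, -90, 192), (-78, -89, 187), (-84, -87, 185), (-221, -220, 3)]
9 [(-67, -98, 183), (-69, -89, 188), (-74, -86, 187), (-84, -86, 181), (-224, -
[... 1200 characters left out ...]
46  0.09159189] [-0.15004819 -0.09322118]
0.15 75 [-0.08254976  0.09250566] [-0.15811672 -0.08642597]
0.16 121 [-0.07686369  0.09361614] [-0.1536136  -0.08618026]
0.17 113 [-0.08136311  0.09842174] [-0.14967018 -0.08564321]
0.18 191 [-0.09072715  0.09984876] [-0.15802702 -0.08595352]
0.19 338 [-0.08987733  0.09932055] [-0.16030327 -0.08861788]
0.2 65 [-0.01019681  0.05426806] [-0.14469024 -0.09973207]
0.21 36 [-0.00617495  0.05526975] [-0.14620379 -0.10156444]
0.22 23 [0.00761902 0.0559598 ] [-0.1459924 -0.1026403]
0.23 32 [-0.00638804  0.05515552] [-0.14669689 -0.08714472]
0.24 115 [-0.00953738  0.05478696] [-0.16130707 -0.08459575]
0.25 117 [-0.0129446  0.0523065] [-0.16201768 -0.08667008]
```

Emit:
arm_command([
  {"dx": -0.7, "dy": 0.05, "dz": 0, "wx": 0, "wy": 0, "wz": 0.05},
  {"dx": -0.5, "dy": 0, "dz": -0.8, "wx": 0, "wy": 0, "wz": 0},
  {"dx": 0, "dy": 0, "dz": -0.8, "wx": 0, "wy": 0, "wz": 0},
  {"dx": 0, "dy": 0, "dz": -0.8, "wx": 0, "wy": 0, "wz": 0},
  {"dx": 0, "dy": 0, "dz": -0.8, "wx": 0, "wy": 0, "wz": 0},
  {"dx": 0, "dy": 0, "dz": 0, "wx": 0, "wy": 0, "wz": 0},
])

```text
time_s: 7.9
tcp_pos: [0.4893, -0.2466, 0.0915]
eef_rot: [-178.5, 89.5, -80.5]
contact_force: [1.9, 0.6, 1.0]
gripper_width: 0.0006
```

```bash
python3 - <<'E'
from h import *
go(0,-.195,.05,-1)
E
```

```text
t 7.9 press xyz mm [-0.2, -192.9, 91.5] F [1.883 0.641 0.985] w 0.0006
shift/0.02: [ 2.076 -0.01  -0.09 ] turn/.08: [ 0.025 -0.099  0.003] sgn -1
R cols in press:
 [[ 0.    -1.    -0.002]
 [-0.008 -0.002  1.   ]
 [-1.    -0.    -0.008]]
```

Emit:
arm_command([
  {"dx": 0.8, "dy": 0, "dz": -0.1, "wx": 0, "wy": -0.1, "wz": 0},
  {"dx": 0.7, "dy": 0, "dz": 0, "wx": 0, "wy": 0, "wz": 0},
  {"dx": 0.5, "dy": 0, "dz": 0, "wx": 0, "wy": 0, "wz": 0},
  {"dx": 0.2, "dy": 0, "dz": 0, "wx": 0, "wy": 0, "wz": 0},
  {"dx": 0, "dy": 0, "dz": 0, "wx": 0, "wy": 0, "wz": 0},
])

```text
time_s: 8.32
tcp_pos: [0.4898, -0.2499, 0.0461]
eef_rot: [-93.8, 89.9, 4.0]
contact_force: [-0.4, 0.6, 0.5]
gripper_width: 0.0005
```

```bash
python3 - <<'E'
from h import *
go(0,-.1,.046,-1)
im,d=r.capture("scene"); big(im,(200,130,300,210),7,"pics/s6.png"); A=cloud("scene",d)-O3
u=A@ex;v=A@ey;z=A[...,2]
k=(abs(u)<.13)&(v>-.25)&(v<-.1)&(z>.04)&(z<.3)
for lo in np.arange(.04,.2,.01):
    kk=k&(z>=lo)&(z<lo+.01)&(v<-.175)
    if kk.sum()>1: print(round(lo,2),kk.sum(),np.percentile(u[kk],[2,98]),np.percentile(v[kk],[2,98]))
im,d=r.capture("wrist"); cv2.imwrite("pics/w6.png",im[:,:,::-1])
E
```

```text
t 8.32 press xyz mm [-0.2, -196.2, 46.1] F [-0.378  0.562  0.459] w 0.0005
shift/0.02: [ 0.006 -0.001  4.812] turn/.08: [-0.021 -0.001  0.02 ] sgn -1
R cols in press:
 [[ 0.002 -1.     0.002]
 [-0.     0.002  1.   ]
 [-1.    -0.002 -0.   ]]
0.04 75 [-0.043  0.053] [-0.223 -0.179]
0.05 16 [-0.042  0.052] [-0.22  -0.181]
0.06 11 [-0.013  0.019] [-0.207 -0.188]
0.07 16 [-0.01   0.019] [-0.205 -0.184]
0.08 23 [-0.012  0.022] [-0.204 -0.182]
0.09 14 [-0.008  0.022] [-0.2   -0.182]
0.1 5 [-0.009  0.024] [-0.192 -0.183]
0.12 3 [-0.075  0.087] [-0.216 -0.181]
0.13 29 [-0.08   0.092] [-0.237 -0.182]
0.14 25 [-0.078  0.092] [-0.229 -0.176]
0.15 28 [-0.063  0.098] [-0.233 -0.175]
0.16 73 [-0.067  0.1  ] [-0.237 -0.175]
0.17 178 [-0.072  0.099] [-0.232 -0.176]
0.18 46 [-0.008  0.054] [-0.216 -0.175]
0.19 34 [-0.005  0.054] [-0.218 -0.175]
```

View pics/s6.png

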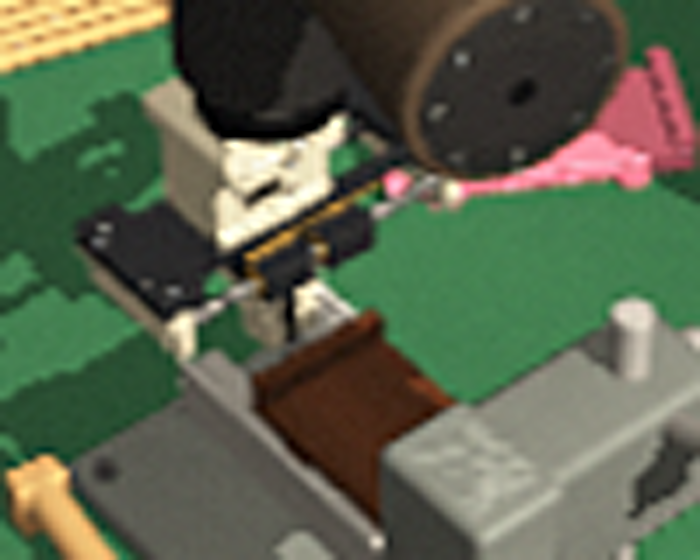

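View pics/w6.png

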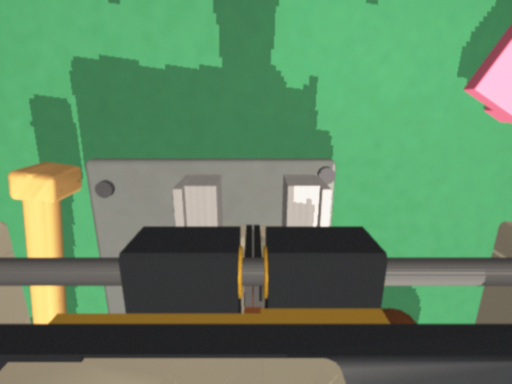

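Emit:
arm_command([
  {"dx": 0.2, "dy": 0.15, "dz": 0.2, "wx": 0, "wy": 0, "wz": 0},
  {"dx": 0, "dy": 0, "dz": 0.2, "wx": 0, "wy": 0, "wz": 0},
  {"dx": 0, "dy": 0, "dz": 0.2, "wx": 0, "wy": 0, "wz": 0},
  {"dx": 0, "dy": 0, "dz": 0.2, "wx": 0, "wy": 0, "wz": 0},
  {"dx": 0, "dy": 0, "dz": 0.2, "wx": 0, "wy": 0, "wz": 0},
  {"dx": 0, "dy": 0, "dz": 0.2, "wx": 0, "wy": 0, "wz": 0},
  {"dx": 0, "dy": 0, "dz": 0.2, "wx": 0, "wy": 0, "wz": 0},
  {"dx": 0, "dy": 0, "dz": 0.2, "wx": 0, "wy": 0, "wz": 0},
])

```text
time_s: 9.08
tcp_pos: [0.4841, -0.2159, 0.0455]
eef_rot: [-110.6, 89.6, -12.7]
contact_force: [1.3, -1.0, -0.4]
gripper_width: 0.0004
```

```bash
python3 - <<'E'
from h import *
go(0,-.1,.042,-1)
im,d=r.capture("scene"); big(im,(200,130,300,210),7,"pics/s7.png")
E
```

```text
t 9.08 press xyz mm [-1.2, -161.7, 45.5] F [ 1.323 -1.022 -0.377] w 0.0004
shift/0.02: [ 0.165 -0.057  3.088] turn/.08: [ 0.    -0.034  0.09 ] sgn -1
R cols in press:
 [[ 0.007 -1.    -0.   ]
 [-0.003 -0.     1.   ]
 [-1.    -0.007 -0.003]]
```

View pics/s7.png

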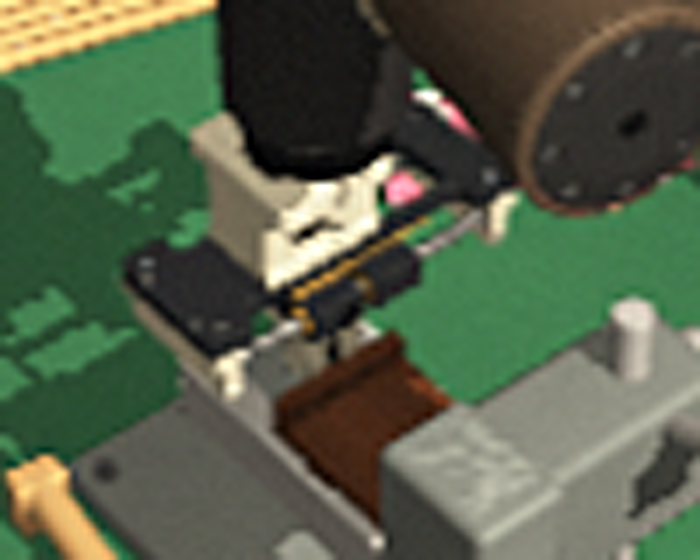

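Emit:
arm_command([
  {"dx": 0.1, "dy": 0, "dz": 0.2, "wx": 0, "wy": 0, "wz": 0.05},
  {"dx": 0.05, "dy": 0, "dz": 0.2, "wx": 0, "wy": 0, "wz": 0.05},
  {"dx": 0, "dy": 0, "dz": 0.2, "wx": 0, "wy": 0, "wz": 0},
  {"dx": 0, "dy": 0, "dz": 0.2, "wx": 0, "wy": 0, "wz": 0},
  {"dx": 0, "dy": 0, "dz": 0.2, "wx": 0, "wy": 0, "wz": 0},
  {"dx": 0, "dy": 0, "dz": 0.2, "wx": 0, "wy": 0, "wz": 0},
  {"dx": 0, "dy": 0, "dz": 0.2, "wx": 0, "wy": 0, "wz": 0},
  {"dx": 0, "dy": 0, "dz": 0.2, "wx": 0, "wy": 0, "wz": 0},
  {"dx": 0, "dy": 0, "dz": 0.15, "wx": 0, "wy": 0, "wz": 0},
])

```text
time_s: 9.88
tcp_pos: [0.48, -0.1783, 0.0433]
eef_rot: [-175.3, 89.7, -77.4]
contact_force: [0.7, -2.6, 1.2]
gripper_width: -0.0
```

```bash
python3 - <<'E'
from h import *
go(0,-.1,.042,-1)
im,d=r.capture("scene"); big(im,(200,130,300,210),7,"pics/s8.png"); A=cloud("scene",d)-O3
u=A@ex;v=A@ey;z=A[...,2]
k=(im[...,0]>im[...,1]*1.4)&(im[...,0]<150)&(abs(u)<.05)&(v<.0)&(v>-.2)
kk=k&(z>.073)&(z<.088); print(kk.sum(),np.percentile(v[kk],[2,10,50,90,98]),np.median(z[kk]))
kk=k&(z<.073); print(kk.sum(),np.percentile(v[kk],[2,10,50,90,98]),np.median(z[kk]))
E
```

```text
t 9.88 press xyz mm [-0.0, -123.9, 43.3] F [ 0.744 -2.558  1.232] w -0.0
shift/0.02: [ 0.057 -0.002  1.197] turn/.08: [ 0.01  -0.057  0.005] sgn -1
R cols in press:
 [[ 0.    -1.    -0.001]
 [-0.005 -0.001  1.   ]
 [-1.    -0.    -0.005]]
48 [-0.111 -0.109 -0.104 -0.101 -0.099] 0.07677125938346223
94 [-0.108 -0.105 -0.1   -0.077 -0.067] 0.06412325515221264
```

View pics/s8.png

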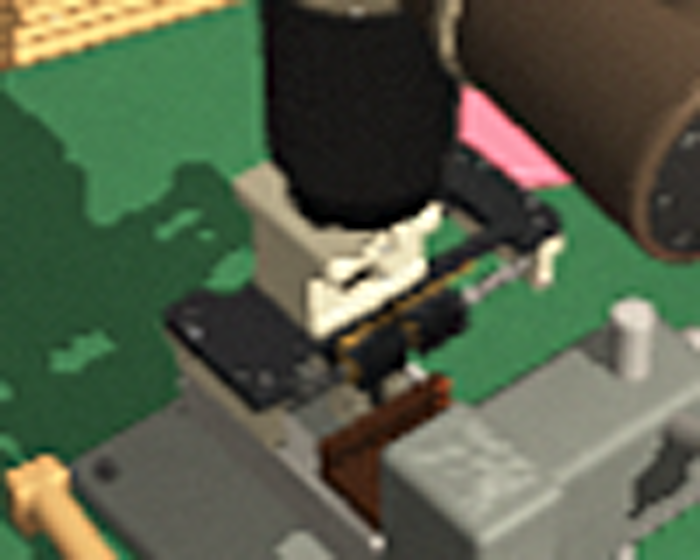

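Emit:
arm_command([
  {"dx": 0, "dy": 0, "dz": 0.12, "wx": 0, "wy": 0, "wz": 0},
  {"dx": 0, "dy": 0, "dz": 0.12, "wx": 0, "wy": 0, "wz": 0},
  {"dx": 0, "dy": 0, "dz": 0.12, "wx": 0, "wy": 0, "wz": 0},
  {"dx": 0, "dy": 0, "dz": 0.12, "wx": 0, "wy": 0, "wz": 0},
  {"dx": 0, "dy": 0, "dz": 0.12, "wx": 0, "wy": 0, "wz": 0},
  {"dx": 0, "dy": 0, "dz": 0.12, "wx": 0, "wy": 0, "wz": 0},
])

```text
time_s: 10.43
tcp_pos: [0.4777, -0.1624, 0.0431]
eef_rot: [-177.0, 89.8, -79.1]
contact_force: [0.9, -2.9, 0.5]
gripper_width: 0.0006
```

```bash
cat > brd.py <<'E'
from h import *
import sys
go(0,-.1,.042,-1)
im,d=r.capture("scene"); big(im,(200,130,300,210),7,sys.argv[1]); A=cloud("scene",d)-O3
u=A@ex;v=A@ey;z=A[...,2]
k=(im[...,0]>im[...,1]*1.4)&(im[...,0]<150)&(abs(u)<.05)&(v<.0)&(v>-.2)
kk=k&(z>.073)&(z<.088); print(kk.sum(),np.percentile(v[kk],[2,10,50,90,98]) if kk.any() else 0)
kk=k&(z<.085); print("z hist",np.histogram(z[kk],np.arange(.03,.09,.004)))
E
python3 brd.py pics/s9.png
```

```text
t 10.43 press xyz mm [-0.1, -107.9, 43.1] F [ 0.943 -2.893  0.499] w 0.0006
shift/0.02: [ 0.055 -0.007  0.393] turn/.08: [ 0.01  -0.054  0.003] sgn -1
R cols in press:
 [[ 0.    -1.    -0.001]
 [-0.004 -0.001  1.   ]
 [-1.    -0.    -0.004]]
28 [-0.096 -0.095 -0.091 -0.086 -0.084]
z hist (array([ 0,  0,  0,  0,  0,  0,  1,  9, 11,  5,  5, 17,  7,  3]), array([0.03 , 0.034, 0.038, 0.042, 0.046, 0.05 , 0.054, 0.058, 0.062,
       0.066, 0.07 , 0.074, 0.078, 0.082, 0.086]))
```

Emit:
arm_command([
  {"dx": 0, "dy": 0, "dz": 0.08, "wx": 0, "wy": 0, "wz": 0},
  {"dx": 0, "dy": 0, "dz": 0.08, "wx": 0, "wy": 0, "wz": 0},
  {"dx": 0, "dy": 0, "dz": 0.08, "wx": 0, "wy": 0, "wz": 0},
  {"dx": 0, "dy": 0, "dz": 0.08, "wx": 0, "wy": 0, "wz": 0},
])

```text
time_s: 10.82
tcp_pos: [0.4765, -0.155, 0.0429]
eef_rot: [-179.3, 89.8, -81.4]
contact_force: [-0.5, -0.1, 0.0]
gripper_width: 0.0003
```

```bash
python3 brd.py pics/s10.png
```

```text
t 10.82 press xyz mm [-0.3, -100.4, 42.9] F [-0.541 -0.14   0.047] w 0.0003
shift/0.02: [ 0.047 -0.014  0.02 ] turn/.08: [ 0.007 -0.049  0.001] sgn -1
R cols in press:
 [[ 0.    -1.    -0.001]
 [-0.004 -0.001  1.   ]
 [-1.    -0.    -0.004]]
0 0
z hist (array([0, 0, 0, 0, 0, 4, 6, 4, 6, 7, 0, 0, 0, 0]), array([0.03 , 0.034, 0.038, 0.042, 0.046, 0.05 , 0.054, 0.058, 0.062,
       0.066, 0.07 , 0.074, 0.078, 0.082, 0.086]))
```

View pics/s10.png

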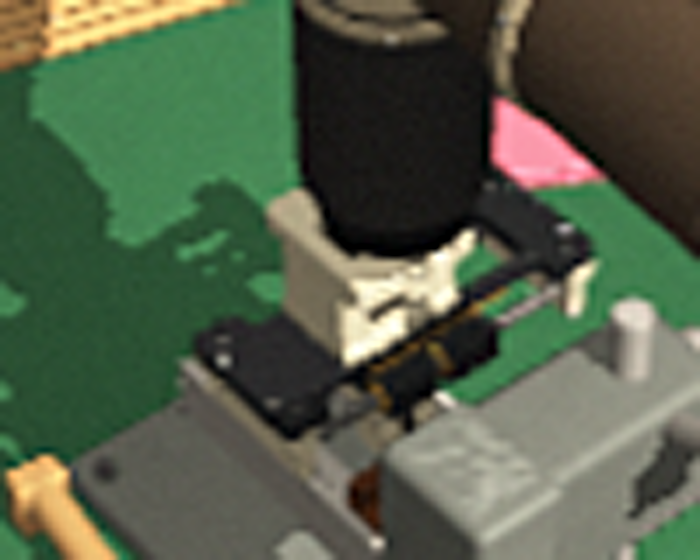

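Emit:
arm_command([
  {"dx": 0, "dy": 0, "dz": -0.3, "wx": 0, "wy": 0, "wz": 0},
  {"dx": 0, "dy": 0, "dz": -0.8, "wx": 0, "wy": 0, "wz": 0},
  {"dx": -0.4, "dy": 0, "dz": -0.8, "wx": 0, "wy": 0, "wz": 0},
  {"dx": -1, "dy": 0, "dz": -0.5, "wx": 0, "wy": 0, "wz": 0},
  {"dx": -1, "dy": 0, "dz": 0, "wx": 0, "wy": 0, "wz": 0},
  {"dx": -1, "dy": 0, "dz": 0, "wx": 0, "wy": 0, "wz": 0},
  {"dx": -1, "dy": 0, "dz": 0, "wx": 0, "wy": 0, "wz": 0},
  {"dx": -1, "dy": 0, "dz": 0, "wx": 0, "wy": 0, "wz": 0},
  {"dx": -1, "dy": 0, "dz": 0, "wx": 0, "wy": 0, "wz": 0},
  {"dx": -1, "dy": 0, "dz": 0, "wx": 0, "wy": 0, "wz": 0},
  {"dx": -1, "dy": 0, "dz": 0, "wx": 0, "wy": 0, "wz": 0},
  {"dx": -1, "dy": 0, "dz": 0, "wx": 0, "wy": 0, "wz": 0},
  {"dx": -1, "dy": 0, "dz": 0, "wx": 0, "wy": 0, "wz": 0},
  {"dx": -1, "dy": 0, "dz": 0, "wx": 0, "wy": 0, "wz": 0},
  {"dx": -1, "dy": 0, "dz": 0, "wx": 0, "wy": 0, "wz": 0},
  {"dx": -1, "dy": 0, "dz": 0, "wx": 0, "wy": 0, "wz": 0},
  {"dx": -1, "dy": 0, "dz": 0, "wx": 0, "wy": 0, "wz": 0},
  {"dx": -1, "dy": 0, "dz": 0, "wx": 0, "wy": 0, "wz": 0},
])

```text
time_s: 12.37
tcp_pos: [0.4778, -0.2054, 0.3564]
eef_rot: [61.5, 88.8, 159.3]
contact_force: [0.7, -0.6, -0.2]
gripper_width: 0.0006
```

```bash
python3 - <<'E'
from h import *
go(0,.2,.34,-1)
im,d=r.capture("scene"); big(im,(200,130,350,260),5,"pics/s11.png"); A=cloud("scene",d)-O3
m=r.camera_model("wrist")
u=A@ex;v=A@ey;z=A[...,2]
k=(im[...,0]>im[...,1]*1.4)&(im[...,0]<150)&(abs(u)<.05)&(v<.0)&(v>-.2)&(z<.1)
kk=k&(z>.067); print(kk.sum(),np.percentile(v[kk],[2,10,50,90,98]) if kk.any() else 0)
print("z hist",np.histogram(z[k],np.arange(.03,.09,.004)))
im,d=r.capture("wrist"); cv2.imwrite("pics/w11.png",im[:,:,::-1]);A=cloud("wrist",d,m)-O3
u=A@ex;v=A@ey;z=A[...,2]
k=(im[...,0]>im[...,1]*1.4)&(im[...,0]<170)&(abs(u)<.045)&(v<.0)&(v>-.2)&(z<.1)
print("wrist z hist",np.histogram(z[k],np.arange(.03,.09,.004)))
kk=k&(z>.067)
if kk.any(): print(np.percentile(v[kk],[2,10,50,90,98]))
kk=k&(z>.05)&(z<.063)
if kk.any():
  X=np.c_[u[kk],v[kk],np.ones(kk.sum())]; print(np.linalg.lstsq(X,z[kk],rcond=None)[0], v[kk].min(),v[kk].max())
E
```

```text
t 12.37 press xyz mm [-5.9, -150.5, 356.4] F [ 0.666 -0.646 -0.176] w 0.0006
shift/0.02: [ 0.983 -0.303 17.517] turn/.08: [-0.007  0.12  -0.221] sgn -1
R cols in press:
 [[-0.018 -1.     0.001]
 [ 0.01   0.     1.   ]
 [-1.     0.018  0.01 ]]
8 [-0.085 -0.084 -0.082 -0.077 -0.077]
z hist (array([0, 0, 0, 0, 0, 7, 4, 4, 3, 6, 3, 0, 0, 0]), array([0.03 , 0.034, 0.038, 0.042, 0.046, 0.05 , 0.054, 0.058, 0.062,
       0.066, 0.07 , 0.074, 0.078, 0.082, 0.086]))
wrist z hist (array([   0,    0,    0,    0,    0,    2, 1161,  105,   24,   89,  270,
          0,    0,    0]), array([0.03 , 0.034, 0.038, 0.042, 0.046, 0.05 , 0.054, 0.058, 0.062,
       0.066, 0.07 , 0.074, 0.078, 0.082, 0.086]))
[-0.09  -0.089 -0.084 -0.079 -0.079]
[ 0.    -0.018  0.056] -0.09054083828124808 -0.0014738756711397433
```

View pics/s11.png

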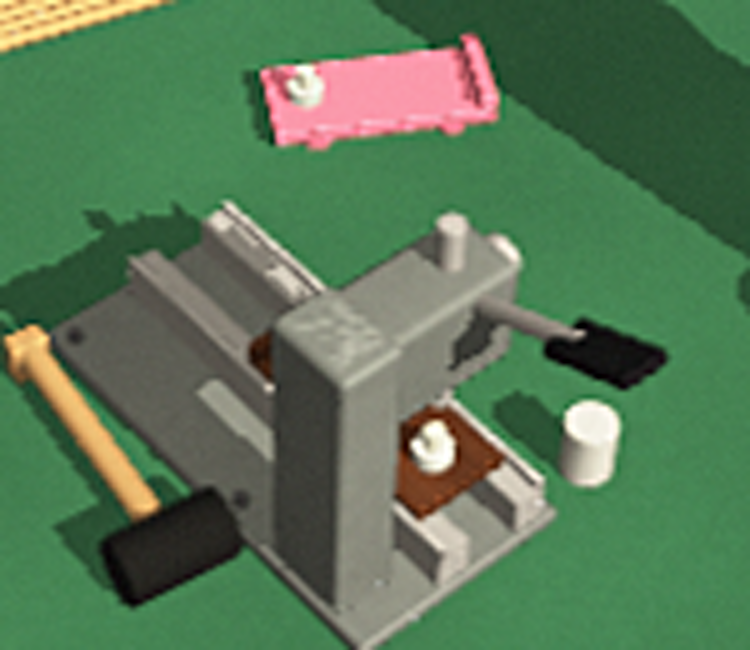

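View pics/w11.png

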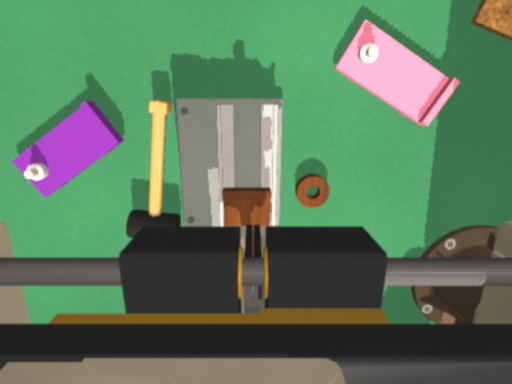

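Emit:
arm_command([
  {"dx": 0.3, "dy": -0.15, "dz": 0.6, "wx": 0, "wy": 0.12, "wz": -0.22},
  {"dx": 0.3, "dy": 0, "dz": 1, "wx": 0, "wy": 0, "wz": 0},
  {"dx": 0.3, "dy": 0, "dz": 1, "wx": 0, "wy": 0, "wz": 0},
  {"dx": 0, "dy": 0, "dz": 1, "wx": 0, "wy": 0, "wz": 0},
  {"dx": 0, "dy": 0, "dz": 1, "wx": 0, "wy": 0, "wz": 0},
  {"dx": 0, "dy": 0, "dz": 1, "wx": 0, "wy": 0, "wz": 0},
  {"dx": 0, "dy": 0, "dz": 1, "wx": 0, "wy": 0, "wz": 0},
  {"dx": 0, "dy": 0, "dz": 1, "wx": 0, "wy": 0, "wz": 0},
  {"dx": 0, "dy": 0, "dz": 1, "wx": 0, "wy": 0, "wz": 0},
  {"dx": 0, "dy": 0, "dz": 1, "wx": 0, "wy": 0, "wz": 0},
  {"dx": 0, "dy": 0, "dz": 1, "wx": 0, "wy": 0, "wz": 0},
  {"dx": 0, "dy": 0, "dz": 1, "wx": 0, "wy": 0, "wz": 0},
  {"dx": 0, "dy": 0, "dz": 1, "wx": 0, "wy": 0, "wz": 0},
  {"dx": 0, "dy": 0, "dz": 1, "wx": 0, "wy": 0, "wz": 0},
  {"dx": 0, "dy": 0, "dz": 1, "wx": 0, "wy": 0, "wz": 0},
  {"dx": 0, "dy": 0, "dz": 0.6, "wx": 0, "wy": 0, "wz": 0},
  {"dx": 0, "dy": 0, "dz": 0, "wx": 0, "wy": 0, "wz": 0},
])

```text
time_s: 13.88
tcp_pos: [0.4332, 0.1073, 0.3282]
eef_rot: [65.4, 89.3, 163.1]
contact_force: [0.9, -0.4, -0.0]
gripper_width: 0.0004
```

```bash
cat > lev.py <<'E'
from h import *
import sys
go(-.003,.2,.29,-1)
im,d=r.capture("scene"); big(im,(220,60,420,250),4,sys.argv[1])
m=r.camera_model("wrist");im,d=r.capture("wrist"); cv2.imwrite(sys.argv[1].replace("/s","/w"),im[:,:,::-1])
E
python3 lev.py pics/s12.png
```

```text
t 13.88 press xyz mm [-7.2, 165.3, 328.2] F [ 0.912 -0.38  -0.017] w 0.0004
shift/0.02: [ 1.916 -0.222  1.725] turn/.08: [-0.047  0.061 -0.133] sgn -1
R cols in press:
 [[-0.011 -1.     0.004]
 [ 0.005  0.004  1.   ]
 [-1.     0.011  0.005]]
```

View pics/s12.png

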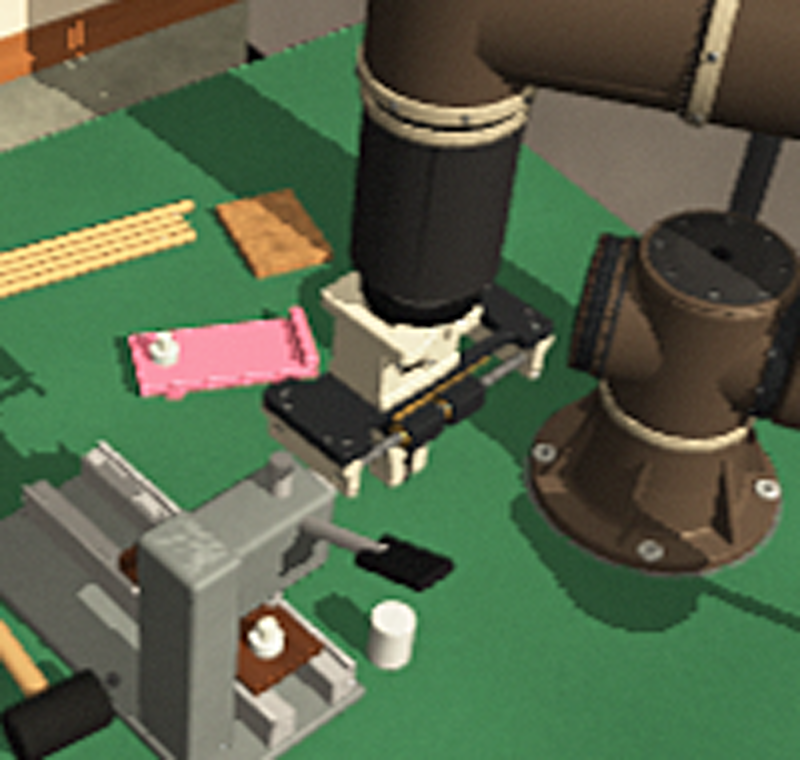

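View pics/w12.png

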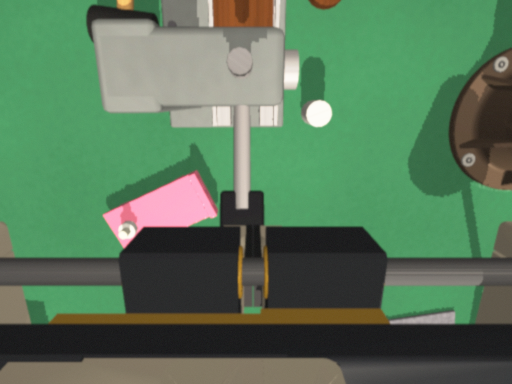

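Emit:
arm_command([
  {"dx": 0, "dy": -0.2, "dz": 0.9, "wx": 0, "wy": 0.06, "wz": -0.13},
  {"dx": 0, "dy": -0.15, "dz": 0.85, "wx": 0, "wy": 0, "wz": 0},
  {"dx": 0.5, "dy": 0, "dz": 0, "wx": 0, "wy": 0, "wz": 0},
  {"dx": 0.5, "dy": 0, "dz": 0, "wx": 0, "wy": 0, "wz": 0},
  {"dx": 0.3, "dy": 0, "dz": 0, "wx": 0, "wy": 0, "wz": 0},
  {"dx": 0, "dy": 0, "dz": 0, "wx": 0, "wy": 0, "wz": 0},
])

```text
time_s: 14.48
tcp_pos: [0.4356, 0.1376, 0.299]
eef_rot: [123.4, 89.9, -139.1]
contact_force: [-0.5, -0.6, 0.7]
gripper_width: 0.0004
```

```bash
python3 lev.py pics/s13.png
```

```text
t 14.48 press xyz mm [-0.6, 195.0, 299.0] F [-0.518 -0.559  0.677] w 0.0004
shift/0.02: [0.448 0.123 0.249] turn/.08: [-0.101 -0.017 -0.025] sgn -1
R cols in press:
 [[-0.002 -1.     0.008]
 [-0.001  0.008  1.   ]
 [-1.     0.002 -0.001]]
```

View pics/s13.png

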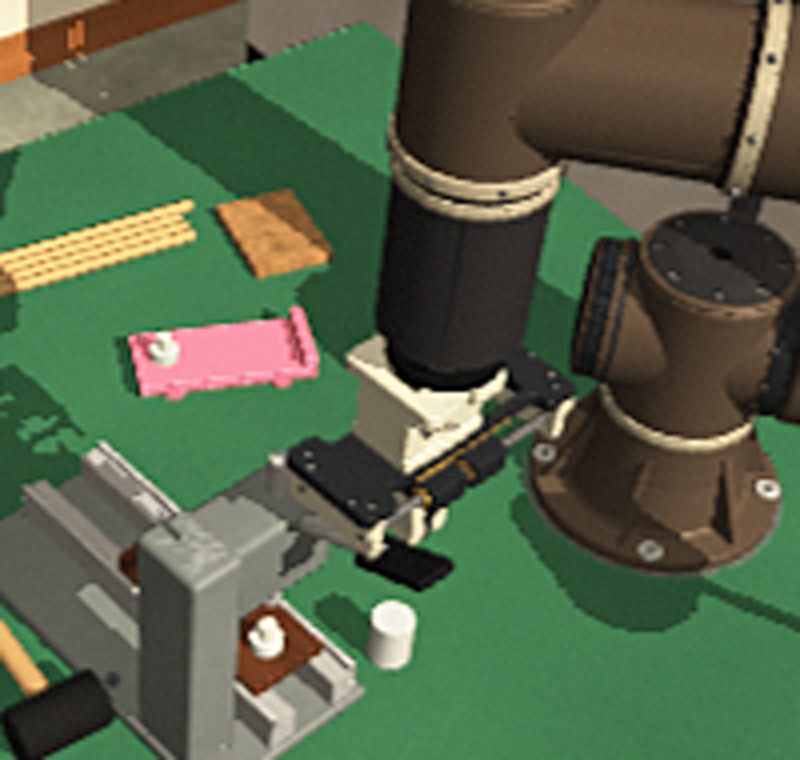

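View pics/w13.png

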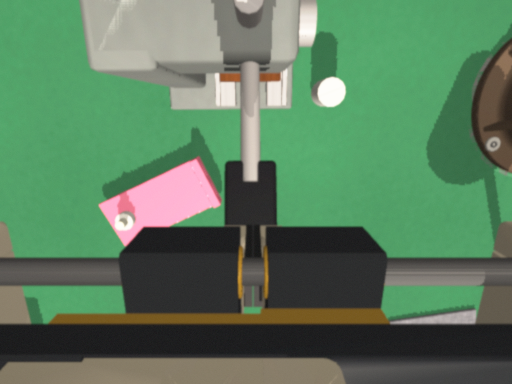

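Emit:
arm_command([
  {"dx": 0.4, "dy": 0.0, "dz": 0.2, "wx": -0.1, "wy": 0, "wz": 0},
  {"dx": 0.3, "dy": 0, "dz": 0, "wx": 0, "wy": 0, "wz": 0},
  {"dx": 0.3, "dy": 0, "dz": 0, "wx": 0, "wy": 0, "wz": 0},
  {"dx": 0.3, "dy": 0, "dz": 0, "wx": 0, "wy": 0, "wz": 0},
  {"dx": 0.3, "dy": 0, "dz": 0, "wx": 0, "wy": 0, "wz": 0},
  {"dx": 0.3, "dy": 0, "dz": 0, "wx": 0, "wy": 0, "wz": 0},
  {"dx": 0.3, "dy": 0, "dz": 0, "wx": 0, "wy": 0, "wz": 0},
  {"dx": 0.3, "dy": 0, "dz": 0, "wx": 0, "wy": 0, "wz": 0},
])

```text
time_s: 15.25
tcp_pos: [0.4378, 0.1426, 0.2489]
eef_rot: [-69.8, 89.6, 28.1]
contact_force: [-0.6, 1.3, 3.5]
gripper_width: 0.0003
```

```bash
python3 lev.py pics/s14.png
```

```text
t 15.25 press xyz mm [2.3, 199.6, 248.9] F [-0.555  1.35   3.464] w 0.0003
shift/0.02: [-2.057  0.252  0.022] turn/.08: [0.001 0.028 0.077] sgn -1
R cols in press:
 [[ 0.006 -1.    -0.   ]
 [ 0.002 -0.     1.   ]
 [-1.    -0.006  0.002]]
```

View pics/s14.png

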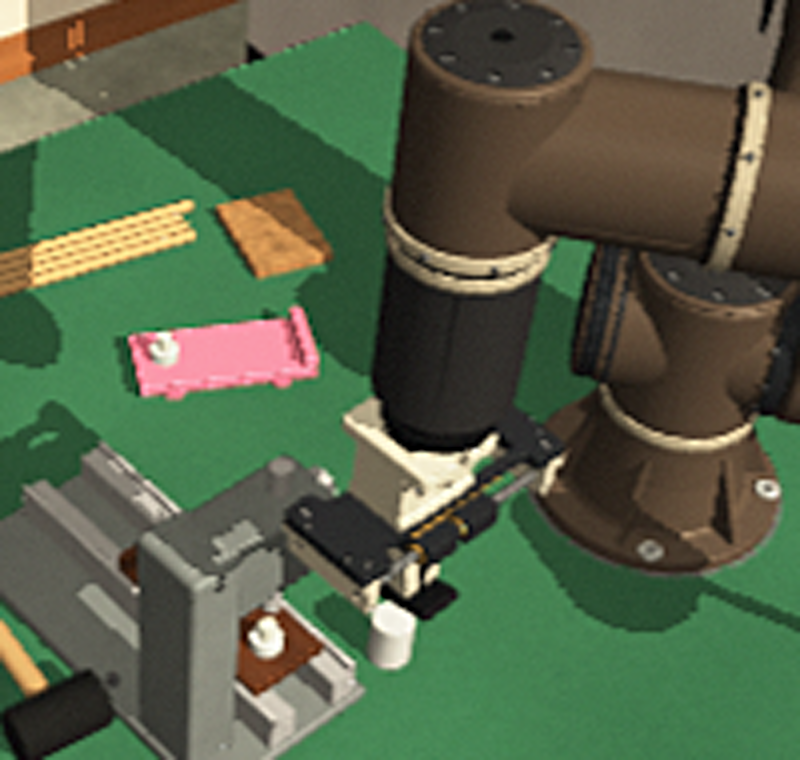

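Emit:
arm_command([
  {"dx": 0.3, "dy": 0.1, "dz": 0, "wx": 0, "wy": 0, "wz": 0.05},
  {"dx": 0.3, "dy": 0.05, "dz": 0, "wx": 0, "wy": 0, "wz": 0},
  {"dx": 0.3, "dy": 0, "dz": 0, "wx": 0, "wy": 0, "wz": 0},
  {"dx": 0.3, "dy": 0, "dz": 0, "wx": 0, "wy": 0, "wz": 0},
  {"dx": 0.3, "dy": 0, "dz": 0, "wx": 0, "wy": 0, "wz": 0},
  {"dx": 0.25, "dy": 0, "dz": 0, "wx": 0, "wy": 0, "wz": 0},
  {"dx": 0.2, "dy": 0, "dz": 0, "wx": 0, "wy": 0, "wz": 0},
])

```text
time_s: 15.93
tcp_pos: [0.4369, 0.1449, 0.2113]
eef_rot: [-52.2, 89.4, 45.8]
contact_force: [-1.3, 1.9, 6.3]
gripper_width: 0.0007
```

```bash
python3 lev.py pics/s15.png
```

```text
t 15.93 press xyz mm [1.7, 202.1, 211.3] F [-1.267  1.924  6.346] w 0.0007
shift/0.02: [-3.938  0.201 -0.079] turn/.08: [0.017 0.084 0.108] sgn -1
R cols in press:
 [[ 0.009 -1.    -0.001]
 [ 0.007 -0.001  1.   ]
 [-1.    -0.009  0.007]]
```

Emit:
arm_command([
  {"dx": 0.25, "dy": 0.05, "dz": 0, "wx": 0, "wy": 0.05, "wz": 0.05},
  {"dx": 0.25, "dy": 0, "dz": 0, "wx": 0, "wy": 0, "wz": 0},
  {"dx": 0.2, "dy": 0, "dz": 0, "wx": 0, "wy": 0, "wz": 0},
  {"dx": 0.2, "dy": 0, "dz": 0, "wx": 0, "wy": 0, "wz": 0},
])

```text
time_s: 16.37
tcp_pos: [0.4371, 0.1445, 0.1956]
eef_rot: [-78.2, 89.5, 19.9]
contact_force: [-2.6, 0.1, 7.9]
gripper_width: 0.0002
```

```bash
python3 lev.py pics/s16.png
```

```text
t 16.37 press xyz mm [1.8, 201.7, 195.6] F [-2.619  0.099  7.861] w 0.0002
shift/0.02: [-4.72   0.203 -0.077] turn/.08: [0.032 0.021 0.098] sgn -1
R cols in press:
 [[ 0.008 -1.    -0.003]
 [ 0.002 -0.003  1.   ]
 [-1.    -0.008  0.002]]
```

View pics/s16.png

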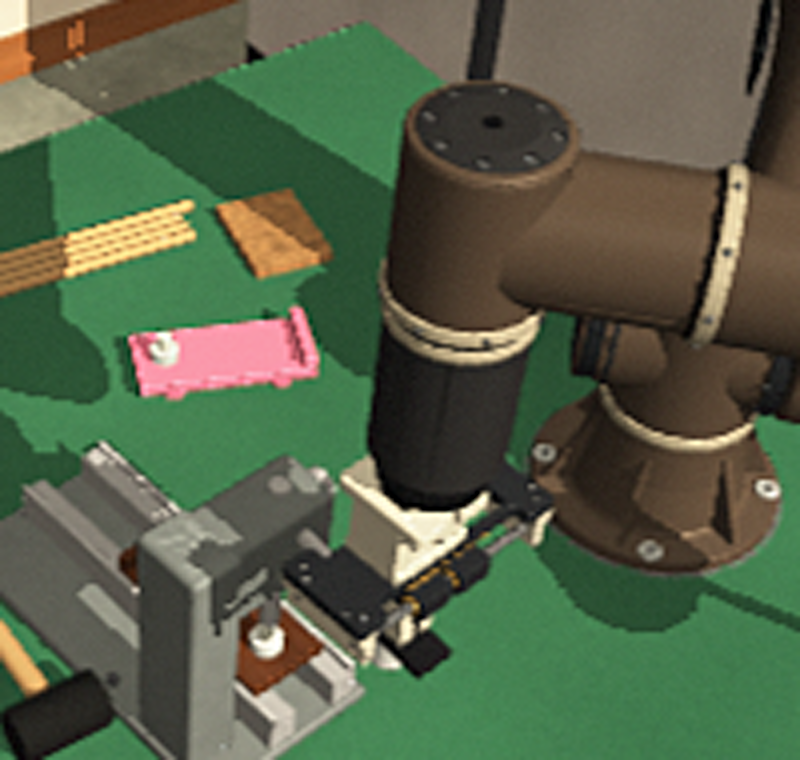

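Emit:
arm_command([
  {"dx": 0.25, "dy": 0, "dz": 0, "wx": 0, "wy": 0, "wz": 0.05},
  {"dx": 0.25, "dy": 0, "dz": 0, "wx": 0, "wy": 0, "wz": 0},
  {"dx": 0.25, "dy": 0, "dz": 0, "wx": 0, "wy": 0, "wz": 0},
])

```text
time_s: 16.72
tcp_pos: [0.4377, 0.1438, 0.1887]
eef_rot: [-92.4, 89.6, 5.8]
contact_force: [-35.0, 2.3, 68.6]
gripper_width: 0.0004
```

```bash
python3 -c "
from h import *
go(0,.2,.19,-1)"
```

```text
t 16.72 press xyz mm [2.3, 200.9, 188.7] F [-35.008   2.304  68.564] w 0.0004
shift/0.02: [-0.068  0.117 -0.045] turn/.08: [ 0.064 -0.004  0.09 ] sgn -1
R cols in press:
 [[ 0.007 -1.    -0.005]
 [-0.    -0.005  1.   ]
 [-1.    -0.007 -0.   ]]
```

Emit:
arm_command([
  {"dx": 0.03, "dy": 0, "dz": 0, "wx": 0, "wy": 0, "wz": 0},
])

```text
time_s: 16.8
tcp_pos: [0.4374, 0.1441, 0.1912]
eef_rot: [-86.6, 89.5, 11.6]
contact_force: [-5.8, 1.8, 8.1]
gripper_width: 0.0005
```

```bash
python3 lev.py pics/s17.png; python3 -c "
from h import *
go(0,.2,.19,-1)"
```

```text
t 16.8 press xyz mm [2.1, 201.2, 191.2] F [-5.83   1.815  8.148] w 0.0005
shift/0.02: [-4.94   0.213 -0.056] turn/.08: [0.073 0.007 0.107] sgn -1
R cols in press:
 [[ 0.009 -1.    -0.006]
 [ 0.001 -0.006  1.   ]
 [-1.    -0.009  0.001]]
t 16.9 press xyz mm [2.4, 201.1, 190.4] F [-9.483  1.574 23.098] w 0.0005
shift/0.02: [ 0.021  0.118 -0.054] turn/.08: [0.071 0.008 0.113] sgn -1
R cols in press:
 [[ 0.009 -1.    -0.006]
 [ 0.001 -0.006  1.   ]
 [-1.    -0.009  0.001]]
```

View pics/s17.png

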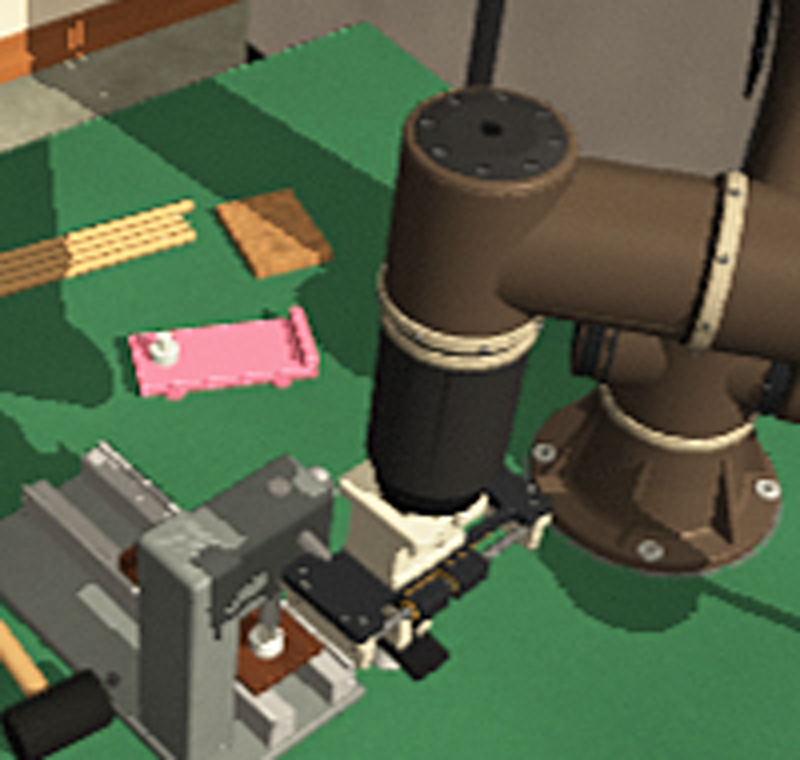

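```bash
python3 - <<'E'
from h import *
im,d=r.capture("scene"); A=cloud("scene",d)-O3
u=A@ex;v=A@ey;z=A[...,2]
k=(im[...,0]>im[...,1]*1.4)&(im[...,0]<150)&(abs(u)<.05)&(v<.12)&(v>-.12)&(z<.1)
for a,b in ((-.12,0),(0,.12)):
    kk=k&(v>a)&(v<b); print(kk.sum(),np.median(z[kk]),np.percentile(z[kk],[5,95]),np.percentile(v[kk],[2,98]))
for i in range(3):
    r.capture("scene"); s=r.get_state(); print(s['time_s'],s['contact_force'],s['tcp_pos'],s['qd'].round(2))
E
```

```text
27 0.062067571947691136 [0.0524835  0.07319056] [-0.086308   -0.06740927]
208 0.055313634629552265 [0.04603721 0.06079139] [0.03202901 0.09105157]
17.0 [-12.07348461   1.65672952  24.20550421] [0.43770816 0.14400752 0.19040203] [ 0.01  0.01  0.16  0.05 -0.09  0.01]
17.05 [-11.70990584   0.95972537  23.83096739] [0.43769991 0.14401383 0.1903847 ] [-0.06  0.01  0.06 -0.01 -0.07  0.01]
17.1 [-12.32852674   1.80508904  24.03838789] [0.43771048 0.14401625 0.19038047] [ 0.09  0.03  0.06 -0.03 -0.02 -0.06]
```

Stable at 24 N, with the plate's front at about 56 mm (seated is 57) and its front end at y +90. Handing in.

```bash
python3 -c "
from plant import r
print(r.close_job())
s=r.get_state();print(s['time_s'],s['contact_force'])"
```

```text
the job is handed in; nothing more can be done
None
the job is handed in; nothing more can be done
```

I pushed the walnut board along the rails into its notches, backed off, then pressed the lever down to its stop. I handed the job in at about 17 s with the fingers still holding the lever; no verdict is reported.

**Last checks**
- **Board:** before the lever was pressed, the plate top read 56 mm up (57 expected when seated), the rear face was at y -90 mm and the push force had dropped to zero. With the lever down, the front of the plate read 55–56 mm and its front end was at y +91 mm.
- **Lever:** the joint angle can't be read directly. I judged it to be at the stop because the holding force was steady at about 24 N with no motion, against the 8 N needed at the stop. The fingertips were also about 205 mm up (208 expected).
- **Ring, drum and mallet:** they look unmoved in the pictures, but I did not measure them.

**What went wrong or disagreed**
- **Fingertip height:** with the gripper closed, the fingertips were about 25 mm higher than the reported tool pose and the 11 mm tip offset imply. My first push therefore passed over the board without touching it. I measured the real tip height from the depth pictures and repeated the push lower.
- **Force peak:** reaching the stop gave a brief peak of about 69 N upward and 35 N sideways at the wrist, under the 120 N limit. I then eased it to 24 N.

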